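# Lock a row of readout modules into the test carriage

## Task

Draw the test carriage by its black handle fully out to its front stop, and stand every readout module on the bench upright in its tray, side by side from the plain end wall, making the row up to four with grey blanks. Then drive the orange wedge down hard, its sloping face against the sloping brass end wall, into the last gap between row and wall until the row is locked tight, and last push the carriage fully home to its stop under the test head. Leave the multimeter, the mug and the parts box where they are.

Things in the scene. Friction and masses are not known exactly. Their poses are not given: they have to be found in the camera images.
- carriage (a joint): How far the carriage has slid in along its rails, m: 0 = fully out at its front stop (towards the robot), 0.13 = fully home at its rear stop under the test head. It starts in between, stays where it is left, slides with about 4 N of friction along the tray's own +x; both stops are hard and can be felt.
- tray (a point): Open steel tray on the carriage. Origin: centre of its inner floor, 30 mm above the bench; +x = the way the carriage slides home, +y = along the row from plain to sloping wall, z up. 76 mm wide inside (x) between lips 14 mm high, 6 mm thick. Four blocks (4 x 32 mm) packed tight from y = -75 mm reach y = +53 mm, leaving a last gap 17 mm wide at the floor, 29.5 mm at 50 mm height.
- station: Test station: fixed bed with two rails and the overhead test head, carrying the sliding carriage. Origin: on the bench, below the tray's origin when the carriage is fully out; axes parallel to the tray's.
- plain_wall (a point): Foot of the tray's plain upright end wall: on its inner face, at floor level, mid-width (tray y = -75 mm). The wall is 50 mm high, 8 mm thick. The row starts here.
- slope_wall (a point): Foot of the tray's sloping brass end wall: on its inner face, at floor level, mid-width (tray y = +70 mm). The face leans outwards 1 in 4 as it rises, to tray y = +82.5 mm at its top, 50 mm up.
- test_head (a point): Middle of the underside of the fixed white test head, a beam 36 mm (x) by 290 mm (y) across the rails, 143 to 173 mm above the bench, on posts 135 mm either side. With the carriage out it lies 165 mm beyond the tray's origin, with it home 35 mm, over the tray: load with the carriage out.
- tray_handle (a point): Grip point of the tray's black upright handle, an 18 mm (along x) by 34 mm (along y) post in front of the tray (towards the robot), 88 mm from the tray's origin in -x; the post's top is 18 mm above this point, this point 58 mm above the bench. It can be pinched from above across either side.
- module1: Readout module: aluminium body with brass connectors and a blue grip. 32 mm wide (own y), 68 mm deep (own x), body 46 mm high; on top, centred, a grip 36 mm (x) by 16 mm (y), 46 to 76 mm height, best held across the 36 mm. Origin: centre of the underside. About 0.16 kg. Two to four of the four modules are present.
- module2: Readout module: aluminium body with brass connectors and a blue grip. 32 mm wide (own y), 68 mm deep (own x), body 46 mm high; on top, centred, a grip 36 mm (x) by 16 mm (y), 46 to 76 mm height, best held across the 36 mm. Origin: centre of the underside. About 0.16 kg. Two to four of the four modules are present.
- module3: Readout module: aluminium body with brass connectors and a blue grip. 32 mm wide (own y), 68 mm deep (own x), body 46 mm high; on top, centred, a grip 36 mm (x) by 16 mm (y), 46 to 76 mm height, best held across the 36 mm. Origin: centre of the underside. About 0.16 kg. Two to four of the four modules are present.
- module4: Readout module: aluminium body with brass connectors and a blue grip. 32 mm wide (own y), 68 mm deep (own x), body 46 mm high; on top, centred, a grip 36 mm (x) by 16 mm (y), 46 to 76 mm height, best held across the 36 mm. Origin: centre of the underside. About 0.16 kg. Two to four of the four modules are present.
- blank1: Blank (filler block): grey body, black grip, the same shape and size as a module: 32 mm wide (own y), 68 mm deep (own x), body 46 mm high; on top, centred, a grip 36 mm (x) by 16 mm (y), 46 to 76 mm height, best held across the 36 mm. Origin: centre of the underside. About 0.12 kg. Two blanks are always there; those not needed may stay on the bench.
- blank2: Blank (filler block): grey body, black grip, the same shape and size as a module: 32 mm wide (own y), 68 mm deep (own x), body 46 mm high; on top, centred, a grip 36 mm (x) by 16 mm (y), 46 to 76 mm height, best held across the 36 mm. Origin: centre of the underside. About 0.12 kg. Two blanks are always there; those not needed may stay on the bench.
- wedge: Orange wedge on its foot, 60 mm long (own x), 57 mm high; plane face at own y = -12 mm, sloping face from y = +8 mm at the foot leaning outwards 1 in 4. Above it a grip 36 (x) by 16 mm (y), 57 to 87 mm height, flat top. Origin: underside, below the grip. About 0.14 kg. It goes in with its axes along the tray's.
- wedge_top (a point): Middle of the wedge's flat top, 87 mm above its foot, where it can be pressed down. With four blocks tight the wedge jams with its foot about 12 mm above the tray floor at tray y = +65 mm; each 1 mm of slack in the row holds it 4 mm higher; a press of 15 to 20 N closes small slack. With a block missing it drops to the floor.
- multimeter: Yellow handheld multimeter, 130 x 70 x 30 mm, lying on the bench; a bystander. Origin: centre of the underside.
- mug: White mug, 80 mm across, 90 mm high; a bystander. Origin: centre of the underside.
- parts_box: Closed clear parts box with blue lid, 80 x 110 x 40 mm; a bystander. Origin: centre of the underside.
Mind the look-alikes: they are no part of the job. Of the things that look like the wedge, take the one that is farthest to the robot's left at the start. Leave any turquoise look-alike of the module2 alone.

How it is judged:
By the outcome, as a careful person would: the job done as asked, in the order asked, and still so for the second after the job is handed in, with the robot touching nothing.
Of module1, module2, module3, module4 only 2 to 4 are there at a start; the rules pass over those that are not, and their reading is None.
At some moment in a run one of module1, module2, module3, module4 may be knocked a few centimetres aside while the robot is not near it.
It also fails if it takes over 208 s, if anything falls off the work surface, if the arm or the gripper's body presses on something with over 40 N, if the wrist force passes 120 N, or if a joint passes its speed limit or range.

## Robot

A 7-joint arm with a two-finger parallel gripper is mounted at the origin on the work surface. World frame = base frame: x ahead of the robot, y to its left, z up, the work surface at z = 0. Lengths are in m, angles in rad, forces in N, time in s.
With the tool pointing down it reaches from about 0.4 to 0.85 m from the base axis. Payload 4.5 kg.
Tool frame: the origin (TCP) lies at the very end of the fingers, on their centre line; the grasp point (between the pads) lies 19 mm behind it (r.pinch_z is the distance from the TCP to the grasp point, in m); z points along the fingers, y is the line along which they close (so a half turn about z gives the same grasp; the last joint's range is limited). The gripper opens to 88 mm and grips with 3 to 60 N. Pads are 18 mm wide; open, the fingers measure 123 mm over their backs; the gripper's body (75 mm by 187 mm) begins 45 mm behind the grasp point.
Start: joints at [-1.225, 0.689, -0.195, 1.565, 0.157, 0.902, -0.215], TCP at [0.192, 0.595, 0.239] pointing down, gripper open.
Joint ranges: [-3.01, 3.01], [-0.46, 2.08], [-1.47, 1.51], [0.13, 2.56], [-1, 4.14], [0.04, 2.09], [-2.66, 2.66]. Speed limits (rad/s): [2.57, 2.57, 3.14, 3.14, 3.14, 3.14, 3.14].

## Interface

Orientations are given as a unit quaternion [x, y, z, w].
In Python, from plant import r, cams gives the robot as it stands.
- The arm moves only by the shell command python3 -m pendant 'ROWS' [FORCE]. ROWS is JSON, a list of rows, each a list of 3 entries, a list of its own where there are three numbers: the closure, from -1 (fully open) to 1 (shut), then the shift along the tool's x, y, z in mm, then the turn, a rotation vector about the tool's x, y, z in degrees. A call has 1 to 8 rows; each row shifts and turns the commanded pose from where the row before left it, along the tool's axes as they then stand; what a row does not reach is not made up. A row lasts 1/8 s, in which the tool goes at most 62.5 mm and 10.7 degrees, less where a joint would pass 70% of its speed; a pose out of reach is approached as far as the arm can. A call with a gripper value outside its range is refused whole. The fingers move at their own pace and stop on an object; FORCE is the grip in N (left out, the last holds). Time passes only in rows, so rows that do not move let the fingers close. It gives the time, the measured TCP pose, the force, the opening and the grip force at its end, in the units of the state.
- r.get_state(): the state, without advancing time (a new reading comes with each control period).
- cams.snapshot(name): name is "side" or "top" or "wrist"; returns a dict with "img" (420x560x3 uint8, red, green, blue), "camera_matrix" (3x3 intrinsics, pixels), "camera_from_world" (4x4, takes a point from world to camera coordinates); the wrist camera has in their place "tool_from_camera" (4x4, takes a point from camera to tool coordinates, whose origin is the TCP and whose axes are the flange's). Camera axes: x right, y up, looking along -z (the intrinsics and any distortion apply to the point x, -y, -z); pixel columns grow to the right and rows downward; lengths in m; the calibration is good to about 2 mm. The wrist camera is an equidistant fisheye: a pixel r from the principal point sees the ray r / f radians off the axis. A picture is of the moment at which its call begins: read the wrist's pose just before it. There is no depth.
- r.finish_job(): hands the job in; it is judged then, once.
The state is a dict: "clock": time; "q": joint angles; "qd": joint speeds; "joint_torque": joint torques, N m; "tool_pos": TCP position; "eef_rot": TCP orientation; "contact_force": force on the tool from outside, world axes, zero at the start; "moment": the same for the moment, N m; "opening": opening from 0.0 (shut) to 1.0 (fully open); "finger_force": force on a finger pad.
Only numpy, scipy, OpenCV 4.12 (cv2) and the standard library are available. Lean on these libraries where they do the work, as an engineer would, in place of code of your own. Each camera call takes 0.05 s, during which the arm holds its last target. There are 200 camera calls.

## Working session

There is one attempt and no reset: what is moved stays moved. The work goes in short steps, Python scripts to look and compute and a shell command to move; the robot and the scene stay as the last step left them, time stands still between calls to the robot, and variables do not carry over. Pictures are saved under pics/ and viewed, at most 14 in all, crops included, and the job is handed in when it is done.

```bash
ls; mkdir -p pics; python3 - <<'E'
from plant import r,cams
import cv2,numpy as np
s=r.get_state();print({k:np.round(s[k],3).tolist() for k in s}, r.pinch_z)
for n in("top","side"):
    c=cams.snapshot(n);print(n,c["camera_matrix"],c["camera_from_world"],[k for k in c])
    cv2.imwrite(f"pics/{n}0.png",cv2.resize(c["img"][:,:,::-1],(800,600),interpolation=cv2.INTER_CUBIC))
E
```

```text
pics
{'clock': 0.0, 'q': [-1.225, 0.69, -0.195, 1.566, 0.157, 0.903, -0.215], 'qd': [0.0, 0.001, -0.0, -0.001, -0.001, -0.001, 0.0], 'joint_torque': [0.001, -52.758, -1.267, -15.344, -0.053, 0.007, 0.0], 'tool_pos': [0.192, 0.594, 0.238], 'eef_rot': [0.155, 0.988, -0.001, -0.0], 'contact_force': [0.961, -0.673, 1.014], 'moment': [0.008, -0.022, -0.017], 'finger_force': 0.0, 'opening': 0.998} 0.0187
top [[463.64394238   0.         278.88938319]
 [  0.         463.64394238 210.42628527]
 [  0.           0.           1.        ]] [[ 0.00464686 -0.99992952 -0.01092539  0.00751656]
 [ 0.98739138  0.00285928  0.1582722  -0.50351375]
 [-0.15822981 -0.0115231   0.98733507 -1.33712465]
 [ 0.          0.          0.          1.        ]] ['img', 'camera_matrix', 'camera_from_world']
side [[544.09829187   0.         279.45629853]
 [  0.         544.09829187 204.70521907]
 [  0.           0.           1.        ]] [[ 0.96937504 -0.24537536  0.01014729 -0.50048978]
 [ 0.14071232  0.58881028  0.7959287  -0.1708493 ]
 [-0.20127612 -0.77012556  0.60530533 -1.44228076]
 [ 0.          0.          0.          1.        ]] ['img', 'camera_matrix', 'camera_from_world']
```

View pics/top0.png

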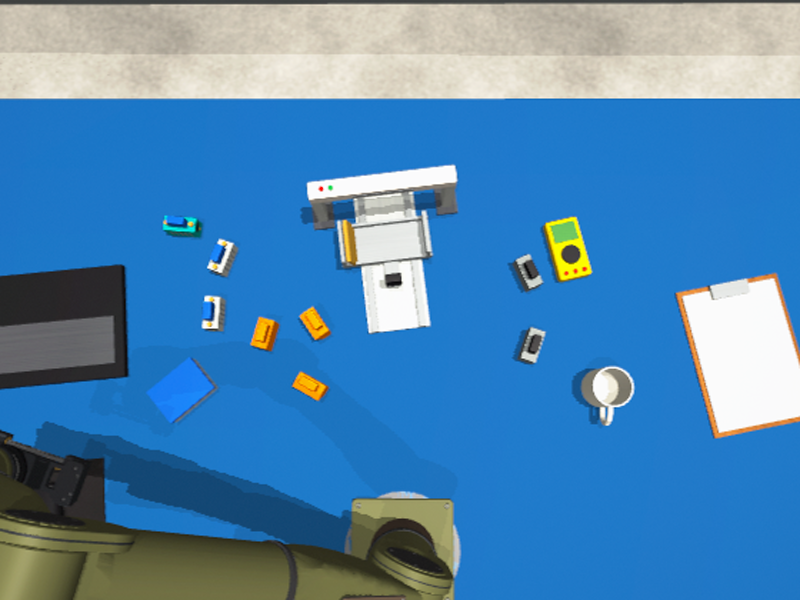

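View pics/side0.png

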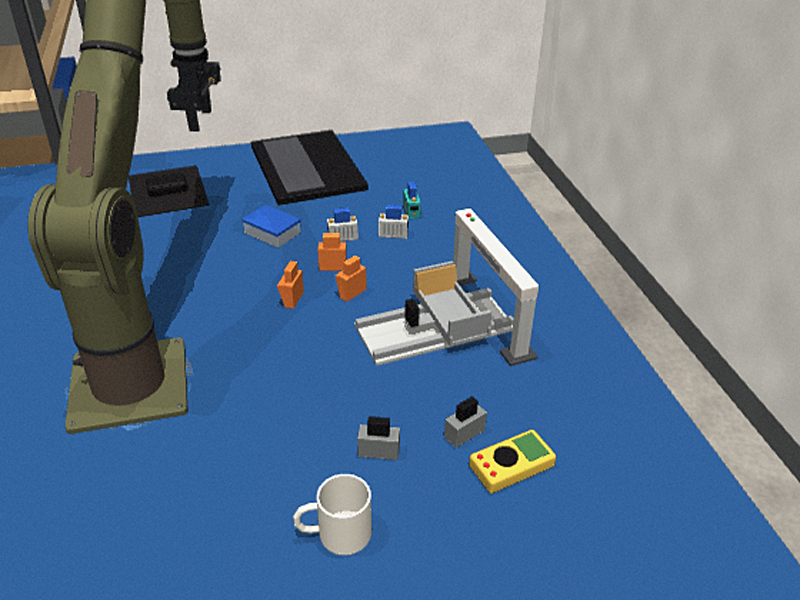

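The top view shows white modules at (222,257) and (212,312), with a turquoise look-alike at (182,224). The grey blanks are at (529,270) and (532,345). There are three orange wedges, and the leftmost is at (264,333). The station's handle is at (393,280). The side view agrees: two modules, so I need both blanks.

```bash
python3 - <<'E'
import cv2
from plant import cams
a=cams.snapshot("top")["img"][:,:,::-1]
for n,x,y in(("A",120,130),("B",225,110)):
    cv2.imwrite(f"pics/top{n}.png",cv2.resize(a[y:y+150,x:x+200],(800,600),interpolation=cv2.INTER_CUBIC))
E
```

```text
(no output)
```

View pics/topA.png

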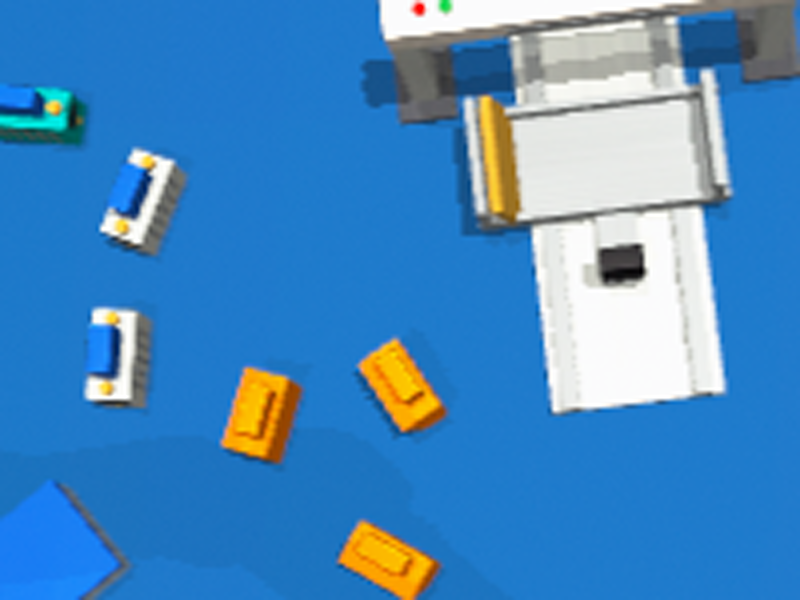

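View pics/topB.png

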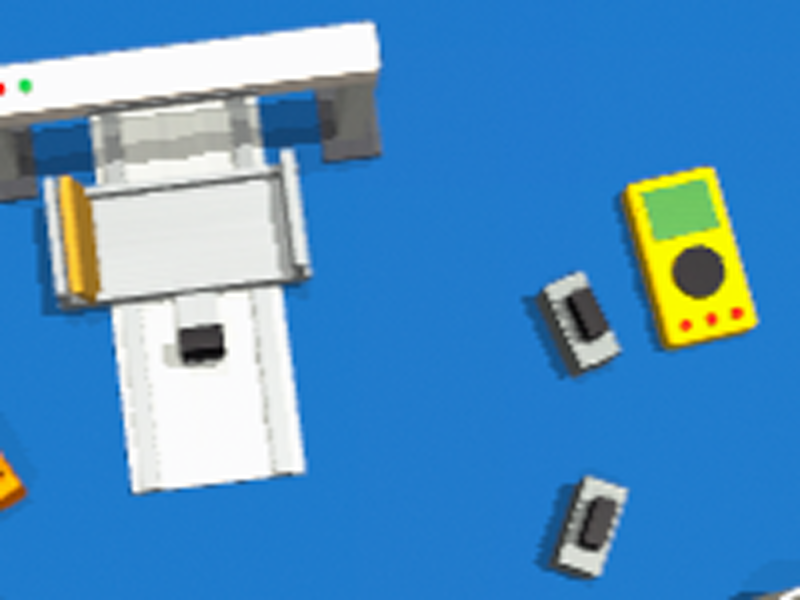

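Crop A: module a's body-top corners are (137,149), (177,161), (149,244), (101,233). Module b's are (90,309), (134,309), (131,402), (87,402). The wedge grip centre is about (257,412), with the plane face on the right. The handle top is at (621,259). Crop B: the blank grips are centred at (588,314) and (598,524).

```bash
cat > h.py <<'E'
import numpy as np, cv2
from plant import r,cams
from scipy.spatial.transform import Rotation as R
K=np.array([[463.64394238,0,278.88938319],[0,463.64394238,210.42628527],[0,0,1]])
T=np.array([[0.00464686,-0.99992952,-0.01092539,0.00751656],[0.98739138,0.00285928,0.1582722,-0.50351375],[-0.15822981,-0.0115231,0.98733507,-1.33712465],[0,0,0,1]])
def w(u,v,z,off=(0,0),s=4,K=K,T=T):
    u=(u+.5)/s-.5+off[0]; v=(v+.5)/s-.5+off[1]
    d=np.array([(u-K[0,2])/K[0,0],-(v-K[1,2])/K[1,1],-1]); d=T[:3,:3].T@d; o=-T[:3,:3].T@T[:3,3]
    return o+d*(z-o[2])/d[2]
def yaw(): # heading of tool x axis, and of y axis (deg)
    m=R.from_quat(r.get_state()["eef_rot"]).as_matrix(); return [np.degrees(np.arctan2(m[1,i],m[0,i])) for i in(0,1)],m[:,2]
def to(p,head):  # head: wanted heading (deg) of tool y line, mod 180 -> rows needed
    s=r.get_state(); m=R.from_quat(s["eef_rot"]).as_matrix(); h=yaw()[0][1]
    dw=np.array(p)-s["tool_pos"]
    t=(head-h+90)%180-90
    # residual tilt: rotation making z down with heading h+t
    a=np.radians(h+t); M=np.array([[np.sin(a)*-1,np.cos(a),0],[np.cos(a),np.sin(a),0],[0,0,-1]]); 
    M[:,0]=np.cross(M[:,1],M[:,2])
    rv=np.degrees(R.from_matrix(m.T@M).as_rotvec())
    print("tool shift mm",np.round(1000*m.T@dw,1),"turn",np.round(rv,2),"pos",np.round(s["tool_pos"],4),"head",round(h,2),"shift after turn",np.round(1000*M.T@dw,1),"F",np.round(s["contact_force"],1),"t",round(s["clock"],2),"q7",round(s["q"][6],2),"open",round(float(s["opening"])*88,1))
E
python3 - <<'E'
from h import *
A=(120,130);B=(225,110)
def an(p,q):
    d=p-q;return round(np.degrees(np.arctan2(d[1],d[0])),1)
def corners(n,c,z,o):
    P=[w(*q,z,o) for q in c];print(n,np.round(np.mean(P,0),4),"axis",an((P[0]+P[1])/2,(P[3]+P[2])/2),an(P[0],P[3]),an(P[1],P[2]))
corners("modA",[(137,149),(177,161),(149,244),(101,233)],.046,A)
corners("modB",[(90,309),(134,309),(131,402),(87,402)],.046,A)
print("modA grip",w(126,189,.076,A),"modB grip",w(100,350,.076,A))
print("wedge grip",w(256,411,.087,A),an(w(264,384,.087,A),w(246,440,.087,A)))
print("wedge left edge dir",an(w(243,367,.057,A),w(222,445,.057,A)))
print("blank far",w(588,314,.076,B),an(w(568,290,.076,B),w(588,342,.076,B)),an(w(541,292,.046,B),w(575,374,.046,B)))
print("blank near",w(599,524,.076,B),an(w(604,499,.076,B),w(592,549,.076,B)),an(w(627,488,.046,B),w(603,577,.046,B)))
print("handle top",w(621,259,.076,A))
print("bed dirs",an(w(532,228,.01,A),w(555,412,.01,A)),an(w(704,205,.01,A),w(724,392,.01,A)),an(w(483,228,.08,A),w(465,100,.08,A)),an(w(716,195,.08,A),w(702,75,.08,A)))
print("front edge",an(w(555,412,.01,A),w(724,392,.01,A)),"beam",an(w(0,118,.143,B),w(380,70,.143,B)))
print("plain top in",w(709,135,.08,A),"brass top",w(488,158,.08,A))
E
```

```text
modA [0.5976 0.3818 0.046 ] axis -18.2 -20.3 -15.9
modB [0.4774 0.3988 0.046 ] axis 1.0 1.1 0.9
modA grip [0.5963847  0.38449754 0.076     ] modB grip [0.47697098 0.39759435 0.076     ]
wedge grip [0.4317667  0.28038136 0.087     ] -15.8
wedge left edge dir -12.9
blank far [ 0.56419954 -0.26040217  0.076     ] 19.3 20.9
blank near [ 0.4111812  -0.26411579  0.076     ] -14.9 -16.6
handle top [0.54498378 0.02089645 0.076     ]
bed dirs 7.8 5.9 -171.1 -173.6
front edge 97.0 beam 97.5
plain top in [ 0.63685873 -0.04309644  0.08      ] brass top [0.61924528 0.1186336  0.08      ]
```

```bash
python3 -c "
from h import *
print(yaw()); to([.545,.021,.2],97)"
```

```text
([np.float64(162.14027299082252), np.float64(72.14026655520101)], array([-3.49889322e-04, -1.34910703e-03, -9.99999029e-01]))
tool shift mm [-512.2 -437.3   38.7] turn [-8.000e-02 -1.000e-02 -2.486e+01] pos [0.1916 0.5944 0.2381] head 72.14 shift after turn [-280.9 -612.2   38.1] F [-0.3  0.9  0.2] t 0.15 q7 -0.22 open 88.1
```

```bash
python3 -m pendant '[[0.2,[-47,-40,0],[0,0,0]],[0.2,[-47,-40,0],[0,0,0]],[0.2,[-47,-40,0],[0,0,0]],[0.2,[-47,-40,0],[0,0,0]],[0.2,[-47,-40,0],[0,0,0]],[0.2,[-47,-40,0],[0,0,0]],[0.2,[-47,-40,0],[0,0,0]],[0.2,[-47,-40,0],[0,0,0]]]' 30; python3 -c "
from h import *
to([.545,.021,.16],97)"
```

```text
clock: 1.15
tool_pos: [0.4523, 0.1732, 0.2387]
eef_rot: [0.155, 0.988, 0.0, 0.0]
contact_force: [1.1, 0.4, -0.1]
opening: 0.405
finger_force: 0.0
tool shift mm [-134.9 -116.5   78.7] turn [ 1.000e-02  1.000e-02 -2.485e+01] pos [0.4523 0.1732 0.2387] head 72.15 shift after turn [ -73.5 -162.4   78.7] F [ 1.1  0.4 -0.1] t 1.15 q7 0.58 open 35.6
```

```bash
python3 -m pendant '[[-0.4,[0,0,0],[0,0,-8.3]],[-0.4,[0,0,0],[0,0,-8.3]],[-0.4,[0,0,0],[0,0,-8.25]],[-0.4,[-18.4,-40.6,10],[0,0,0]],[-0.4,[-18.4,-40.6,10],[0,0,0]],[-0.4,[-18.4,-40.6,10],[0,0,0]],[-0.4,[-18.3,-40.6,10],[0,0,0]],[-0.4,[0,0,0],[0,0,0]]]'; python3 - <<'E'
from h import *
to([.545,.021,.042],97)
c=cams.snapshot("wrist");print(c["camera_matrix"],c["tool_from_camera"])
cv2.imwrite("pics/w1.png",c["img"][:,:,::-1])
E
```

```text
clock: 2.15
tool_pos: [0.5449, 0.0181, 0.1974]
eef_rot: [-0.057, 0.998, -0.001, -0.001]
contact_force: [-1.2, 0.2, 0.3]
opening: 0.703
finger_force: 0.0
tool shift mm [ -0.7   3.3 155.4] turn [-0.13 -0.09 -0.44] pos [0.5449 0.0181 0.1974] head 96.56 shift after turn [ -0.4   2.9 155.4] F [-1.2  0.2  0.3] t 2.15 q7 1.21 open 61.9
[[325.1922621    0.         284.89118369]
 [  0.         325.1922621  208.45201641]
 [  0.           0.           1.        ]] [[-8.39033308e-04  9.64438647e-01  2.64305489e-01  6.91832924e-02]
 [ 9.99999588e-01  9.01122032e-04 -1.13671311e-04 -1.60125514e-03]
 [-3.47800505e-04  2.64305284e-01 -9.64439006e-01 -1.46274128e-01]
 [ 0.00000000e+00  0.00000000e+00  0.00000000e+00  1.00000000e+00]]
```

View pics/w1.png

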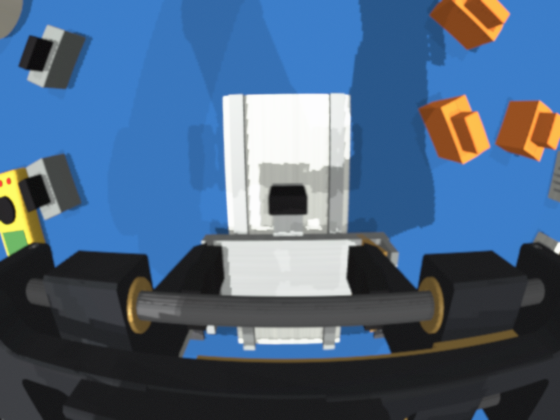

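The wrist view shows the handle's top at about (288,191), its front and top faces spanning rows 185–214. It sits on the fingers' centre line.

```bash
cat >> h.py <<'E'
Kw=np.array([[325.1922621,0,284.89118369],[0,325.1922621,208.45201641],[0,0,1]])
Tw=np.array([[-8.39033308e-04,9.64438647e-01,2.64305489e-01,6.91832924e-02],[9.99999588e-01,9.01122032e-04,-1.13671311e-04,-1.60125514e-03],[-3.47800505e-04,2.64305284e-01,-9.64439006e-01,-1.46274128e-01],[0,0,0,1]])
def ww(u,v,z,s=None):
    s=s or r.get_state(); m=R.from_quat(s["eef_rot"]).as_matrix()
    a=np.array([u-Kw[0,2],-(v-Kw[1,2])])/Kw[0,0]; t=np.hypot(*a)+1e-12
    d=np.array([*(a/t*np.sin(t)),-np.cos(t)]); d=m@Tw[:3,:3]@d; o=m@Tw[:3,3]+np.array(s["tool_pos"])
    return o+d*(z-o[2])/d[2]
E
python3 - <<'E'
from h import *
for p in [(288,199),(272,186),(304,186),(268,212),(307,212)]: print(p,ww(*p,.076))
print("bed",[ww(*p,.01) for p in [(224,96),(350,95)]])
a=ww(224,96,.01)-ww(350,95,.01);print(np.degrees(np.arctan2(a[1],a[0])), )
a=ww(206,240,.044)-ww(392,240,.044);print(np.degrees(np.arctan2(a[1],a[0])))
E
```

```text
(288, 199) [0.53989432 0.02161142 0.076     ]
(272, 186) [0.53029133 0.00690157 0.076     ]
(304, 186) [0.52712365 0.03364324 0.076     ]
(268, 212) [0.55329742 0.00593238 0.076     ]
(307, 212) [0.54937418 0.03920069 0.076     ]
bed [array([ 0.45527749, -0.05371462,  0.01      ]), array([0.43892765, 0.07418451, 0.01      ])]
-82.71516759512174
-83.45035118216397
```

```bash
python3 -m pendant '[[-0.4,[1.5,3.5,52],[0,0,-0.4]],[-0.4,[0,0,52],[0,0,0]],[-0.4,[0,0,51],[0,0,0]],[-0.4,[0,0,0],[0,0,0]],[1,[0,0,0],[0,0,0]],[1,[0,0,0],[0,0,0]],[1,[0,0,0],[0,0,0]]]' 45; python3 -c "
from h import *
to([.543,.0215,.042],97)"
```

```text
clock: 3.08
tool_pos: [0.5446, 0.0197, 0.0458]
eef_rot: [-0.062, 0.998, -0.004, 0.002]
contact_force: [5.4, -16.2, -2.4]
opening: 0.383
finger_force: 9.2
tool shift mm [1.3 2.  3.8] turn [-0.47  0.18  0.1 ] pos [0.5446 0.0197 0.0458] head 97.1 shift after turn [1.3 2.  3.8] F [  5.4 -16.2  -2.4] t 3.08 q7 1.08 open 33.7
```

```bash
python3 -m pendant '[[1,[0,-2,0],[0,0,0]],[1,[0,0,0],[0,0,0]],[1,[10,0,0],[0,0,0]],[1,[10,0,0],[0,0,0]],[1,[10,0,0],[0,0,0]]]'; python3 -c "
from h import *
to([.543,.0215,.042],97)"
```

```text
clock: 3.7
tool_pos: [0.5162, 0.0161, 0.0458]
eef_rot: [-0.062, 0.998, -0.002, 0.003]
contact_force: [5.2, -7.5, -5.3]
opening: 0.379
finger_force: 45.0
tool shift mm [-27.3   2.    4. ] turn [-0.28  0.37  0.13] pos [0.5162 0.0161 0.0458] head 97.13 shift after turn [-27.3   2.1   3.8] F [ 5.2 -7.5 -5.3] t 3.7 q7 1.05 open 33.4
```

```bash
for i in 1 ; do python3 -m pendant '[[1,[8,0,0],[0,0,0]],[1,[8,0,0],[0,0,0]],[1,[8,0,0],[0,0,0]]]'; done; python3 -m pendant '[[1,[5,0,0],[0,0,0]],[1,[5,0,0],[0,0,0]],[1,[5,0,0],[0,0,0]]]'
```

```text
clock: 4.08
tool_pos: [0.4925, 0.0131, 0.0458]
eef_rot: [-0.062, 0.998, -0.002, 0.003]
contact_force: [5.5, -8.4, -4.3]
opening: 0.382
finger_force: 45.0
clock: 4.45
tool_pos: [0.4777, 0.0112, 0.0458]
eef_rot: [-0.062, 0.998, -0.002, 0.003]
contact_force: [5.8, -8.5, -3.6]
opening: 0.38
finger_force: 45.0
```

```bash
python3 -m pendant '[[1,[5,0,0],[0,0,0]],[1,[5,0,0],[0,0,0]],[1,[5,0,0],[0,0,0]]]';python3 -m pendant '[[1,[5,0,0],[0,0,0]],[1,[5,0,0],[0,0,0]]]'
```

```text
clock: 4.82
tool_pos: [0.4632, 0.0095, 0.0458]
eef_rot: [-0.062, 0.998, -0.002, 0.004]
contact_force: [15.9, -9.6, -6.8]
opening: 0.38
finger_force: 45.0
clock: 5.08
tool_pos: [0.4632, 0.0095, 0.0458]
eef_rot: [-0.061, 0.998, -0.001, 0.013]
contact_force: [27.2, -12.4, -18.4]
opening: 0.381
finger_force: 45.0
```

```bash
python3 -m pendant '[[1,[4,0,0],[0,0,0]],[1,[4,0,0],[0,0,0]],[1,[0,0,0],[0,0,0]]]'
```

```text
clock: 5.45
tool_pos: [0.4629, 0.0095, 0.046]
eef_rot: [-0.061, 0.998, -0.001, 0.018]
contact_force: [36.0, -9.8, -25.0]
opening: 0.385
finger_force: 45.0
```

```bash
python3 -m pendant '[[1,[-17,0,0],[0,0,0]],[1,[0,0,0],[0,0,0]],[-0.4,[0,0,0],[0,0,0]],[-0.4,[0,0,0],[0,0,0]],[-0.4,[0,0,-40],[0,0,0]],[-0.4,[0,0,-60],[0,0,0]],[-0.4,[0,0,-60],[0,0,0]],[-0.4,[0,0,0],[0,0,0]]]'
python3 - <<'E'
from h import *
s=r.get_state();print(s["tool_pos"],yaw())
c=cams.snapshot("wrist")["img"][:,:,::-1]; cv2.imwrite("pics/w2.png",cv2.resize(c[150:300,180:420],(800,500),interpolation=cv2.INTER_CUBIC))
t=cams.snapshot("top")["img"][:,:,::-1]; cv2.imwrite("pics/t2.png",cv2.resize(t[110:260,130:330],(800,600),interpolation=cv2.INTER_CUBIC))
to([.477,.398,.2],1)
E
```

```text
clock: 6.45
tool_pos: [0.4603, 0.0141, 0.2079]
eef_rot: [-0.065, 0.998, 0.001, 0.005]
contact_force: [0.4, 0.1, -1.8]
opening: 0.698
finger_force: 0.0
[0.46031959 0.0141152  0.20791086] ([np.float64(-172.57966152937672), np.float64(97.42055965518993)], array([ 0.00902308,  0.00160042, -0.99995801]))
tool shift mm [-68.5 379.1   4.3] turn [-6.000e-02  5.000e-02 -8.359e+01] pos [0.4579 0.0132 0.2043] head 97.41 shift after turn [-384.4  -25.8    4.3] F [-0.6 -0.7 -0.3] t 6.55 q7 1.11 open 61.5
```

View pics/t2.png

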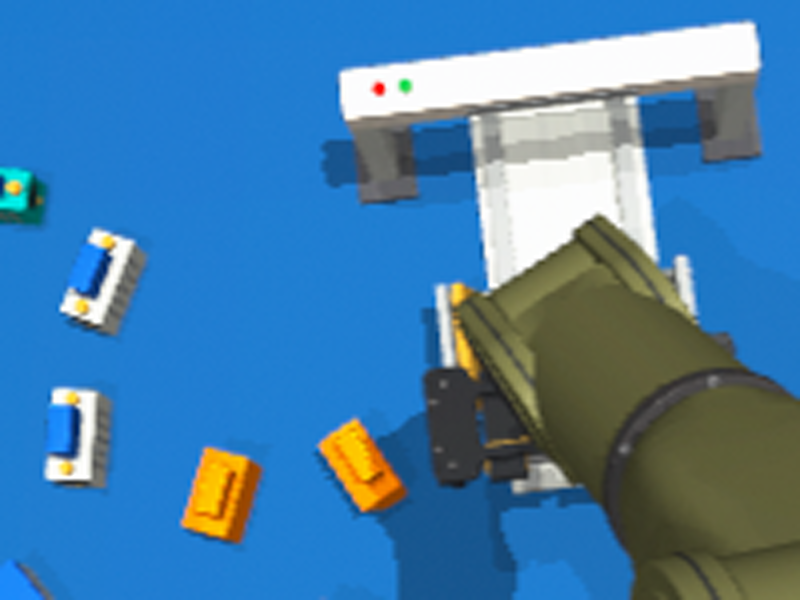

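The tray is hidden by the arm, and the modules haven't moved: b's grip is at (63,430) and a's at (92,270). Turning towards module b.

```bash
python3 -m pendant '[[-1,[0,0,0],[0,0,10.6]],[-1,[0,0,0],[0,0,10.6]],[-1,[0,0,0],[0,0,10.6]],[-1,[0,0,0],[0,0,10.6]],[-1,[0,0,0],[0,0,10.6]],[-1,[0,0,0],[0,0,10.6]],[-1,[0,0,0],[0,0,10.6]],[-1,[0,0,0],[0,0,10.6]]]'
python3 - <<'E'
from h import *
to([.477,.398,.2],1)
E
```

```text
clock: 7.55
tool_pos: [0.4567, 0.0131, 0.2021]
eef_rot: [0.627, 0.779, -0.002, -0.001]
contact_force: [0.0, -0.1, -0.6]
opening: 0.997
finger_force: 0.0
tool shift mm [371.8 101.7   1.6] turn [-0.23  0.04 11.28] pos [0.4567 0.0131 0.2021] head 12.28 shift after turn [384.5  27.    2.1] F [ 0.  -0.1 -0.6] t 7.55 q7 0.07 open 87.7
```

```bash
python3 -m pendant '[[-1,[0,0,0],[0,0,5.6]],[-1,[0,0,0],[0,0,5.6]],[-1,[61,4.5,0],[0,0,0]],[-1,[61,4.5,0],[0,0,0]],[-1,[61,4.5,0],[0,0,0]],[-1,[61,4.5,10],[0,0,0]],[-1,[61,4.5,10],[0,0,0]],[-1,[61,4.5,10],[0,0,0]]]'
python3 -m pendant '[[-1,[18,0,0],[0,0,0]],[-1,[0,0,0],[0,0,0]]]'
python3 - <<'E'
from h import *
to([.477,.398,.05],1)
c=cams.snapshot("wrist")["img"][:,:,::-1]; cv2.imwrite("pics/w3.png",c)
E
```

```text
clock: 8.55
tool_pos: [0.4749, 0.3809, 0.1713]
eef_rot: [0.698, 0.716, -0.002, 0.001]
contact_force: [1.0, 0.3, 0.5]
opening: 1.0
finger_force: 0.0
clock: 8.8
tool_pos: [0.4745, 0.3979, 0.172]
eef_rot: [0.698, 0.717, -0.002, 0.0]
contact_force: [-0.5, -0.9, -0.0]
opening: 0.999
finger_force: 0.0
tool shift mm [  0.4   2.7 122. ] turn [-0.11  0.15  0.54] pos [0.4745 0.3979 0.172 ] head 1.54 shift after turn [1.00e-01 2.50e+00 1.22e+02] F [-0.5 -0.9 -0. ] t 8.8 q7 -0.62 open 87.9
```

View pics/w3.png

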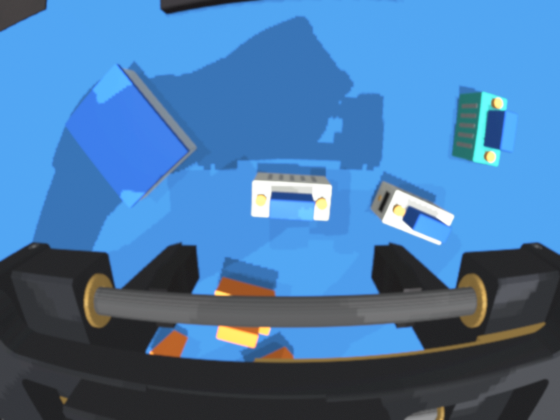

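Module b's grip top spans (268–314, 200–219), so its centre is about (291,210). It is level, close to the tool's axis. Module a's grip is at (432,220).

```bash
python3 - <<'E'
from h import *
print(ww(291,210,.076),"body",np.mean([ww(*p,.046) for p in [(252,178),(332,178),(330,221),(251,219)]],0))
d=ww(330,221,.046)-ww(251,219,.046);print(np.degrees(np.arctan2(d[1],d[0])))
print("A",ww(432,222,.076),"wedge grip?")
E
```

```text
[0.47844791 0.39685344 0.076     ] body [0.47924215 0.39799165 0.046     ]
-0.20444155726299446
A [0.59785228 0.38904222 0.076     ] wedge grip?
```

```bash
python3 -m pendant '[[-1,[0,3.5,50],[0,0,1]],[-1,[0,0,50],[0,0,0]],[-1,[0,0,21],[0,0,0]],[-1,[0,0,0],[0,0,0]],[1,[0,0,0],[0,0,0]],[1,[0,0,0],[0,0,0]],[1,[0,0,0],[0,0,0]],[1,[0,0,0],[0,0,0]]]' 30
python3 -m pendant '[[1,[0,0,-30],[0,0,0]],[1,[0,0,-60],[0,0,0]],[1,[0,0,-60],[0,0,0]],[1,[0,0,0],[0,0,0]]]'
python3 - <<'E'
from h import *
# tray guess
a=np.radians(7.3);X=np.array([np.cos(a),np.sin(a)]);Y=np.array([-X[1],X[0]])
O=np.array([.462,.0095])+.088*X;print(O,O+X*0,[ (O+Y*y).round(4) for y in(-.059,-.027,.005,.037,.065)])
to([*(O-.045*Y),.2],7.3)
E
```

```text
clock: 9.85
tool_pos: [0.4795, 0.398, 0.0533]
eef_rot: [0.705, 0.71, 0.0, -0.0]
contact_force: [0.1, -0.8, 0.9]
opening: 0.57
finger_force: 0.0
clock: 10.35
tool_pos: [0.4822, 0.3997, 0.208]
eef_rot: [0.705, 0.709, 0.005, 0.0]
contact_force: [0.1, 0.3, -0.0]
opening: 0.115
finger_force: 0.0
[0.54928671 0.02068169] [0.54928671 0.02068169] [array([ 0.5568, -0.0378]), array([ 0.5527, -0.0061]), array([0.5487, 0.0256]), array([0.5446, 0.0574]), array([0.541 , 0.0852])]
tool shift mm [-424.2   70.     5.6] turn [ 0.5  -0.37 -6.93] pos [0.4822 0.3997 0.208 ] head 0.37 shift after turn [-429.5   18.4    8. ] F [ 0.1  0.3 -0. ] t 10.35 q7 -0.63 open 10.1
```

```bash
python3 -m pendant '[[-0.5,[0,-1,0],[0,0,0]],[-0.5,[0,-1,0],[0,0,0]],[-0.5,[0,0,0],[0,0,0]],[-0.5,[0,0,0],[0,0,0]],[-0.5,[0,0,0],[0,0,0]],[-0.5,[0,0,0],[0,0,0]]]'
python3 - <<'E'
from h import *
to([.478,.398,.051],.5)
E
```

```text
clock: 11.1
tool_pos: [0.4774, 0.3977, 0.2027]
eef_rot: [0.705, 0.709, -0.0, -0.0]
contact_force: [-0.9, -1.0, -0.7]
opening: 0.747
finger_force: 0.0
tool shift mm [  0.3   0.6 151.7] turn [-0.   -0.   -0.11] pos [0.4774 0.3977 0.2027] head 0.39 shift after turn [  0.3   0.6 151.7] F [-0.9 -1.  -0.7] t 11.1 q7 -0.63 open 65.8
```

```bash
python3 -m pendant '[[-0.5,[0,1,50],[0,0,0]],[-0.5,[0,0,50],[0,0,0]],[-0.5,[0,0,51],[0,0,0]],[-0.5,[0,0,0],[0,0,0]],[1,[0,0,0],[0,0,0]],[1,[0,0,0],[0,0,0]],[1,[0,0,0],[0,0,0]],[1,[0,0,0],[0,0,0]]]' 30
python3 -m pendant '[[1,[0,0,0],[0,0,0]],[1,[0,0,0],[0,0,0]]]'
```

```text
clock: 12.1
tool_pos: [0.4789, 0.3981, 0.0525]
eef_rot: [0.705, 0.709, 0.001, 0.0]
contact_force: [0.7, 1.4, 3.2]
opening: 0.407
finger_force: 29.8
clock: 12.35
tool_pos: [0.4789, 0.3981, 0.0524]
eef_rot: [0.705, 0.709, 0.001, 0.0]
contact_force: [0.7, 0.4, 5.5]
opening: 0.408
finger_force: 29.8
```

```bash
python3 -m pendant '[[1,[0,0,-30],[0,0,0]],[1,[0,0,-50],[0,0,0]],[1,[0,0,-50],[0,0,0]],[1,[0,0,0],[0,0,0]]]'
python3 - <<'E'
from h import *
to([.557,-.03,.18],7.3)
E
```

```text
clock: 12.85
tool_pos: [0.4801, 0.399, 0.1851]
eef_rot: [0.705, 0.709, 0.003, 0.0]
contact_force: [-0.5, -0.2, -1.8]
opening: 0.406
finger_force: 29.8
tool shift mm [-429.6   74.     3.6] turn [ 0.32 -0.24 -6.92] pos [0.4801 0.399  0.1851] head 0.38 shift after turn [-435.3   21.7    5.1] F [-0.5 -0.2 -1.8] t 12.85 q7 -0.63 open 35.7
```

View pics/w2.png

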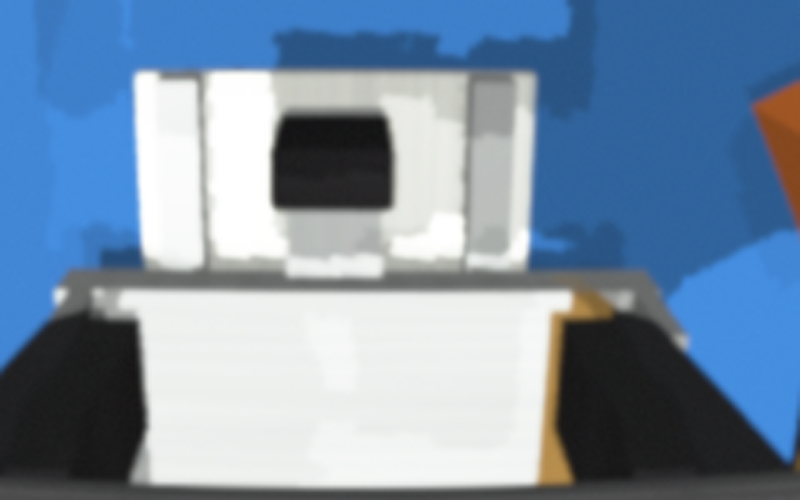

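The picture shows the front lip's outer top edge on crop row 272, running from col 70 to col 645. The handle top is centred at about (332,180), and the brass foot line runs (553,312) to (540,485).

```bash
python3 - <<'E'
from h import *
s={"tool_pos":[.4600,.0140,.2076],"eef_rot":[-0.065,0.998,0.001,0.005]}
f=lambda u,v,z: ww((u+.5)/3.333-.5+180,(v+.5)/3.333-.5+150,z,s)
a=np.radians(7.3);X=np.array([np.cos(a),np.sin(a)]);Y=np.array([-X[1],X[0]]);O=np.array([.5493,.0207])
tl=lambda p:(1000*np.array([(p[:2]-O)@X,(p[:2]-O)@Y])).round(1)
for n,p in dict(hfar1=(273,208,.076),hfar2=(391,208,.076),hn1=(283,152,.076),hn2=(387,152,.076),lipo1=(100,272,.044),lipo2=(600,272,.044),brass1=(553,314,.03),brass2=(540,484,.03),plain=(142,400,.03),plainb=(130,484,.03)).items(): print(n,tl(f(*p)))
E
```

```text
hfar1 [-77.7 -17.4]
hfar2 [-77.8  14.1]
hn1 [-93.1 -14.5]
hn2 [-93.2  12.8]
lipo1 [-47.5 -74. ]
lipo2 [-47.7  80.4]
brass1 [-28.2  69.3]
brass2 [36.2 69.5]
plain [  3.4 -66.6]
plainb [ 36.8 -73.5]
```

```bash
python3 -m pendant '[[1,[-54,9,0],[0,0,0]],[1,[-54,9,0],[0,0,0]],[1,[-54,9,0],[0,0,0]],[1,[-54,9,0],[0,0,0]],[1,[-54,9,0],[0,0,0]],[1,[-54,9,0],[0,0,0]],[1,[-54,9,0],[0,0,0]],[1,[0,0,0],[0,0,-6.9]]]'
python3 -m pendant '[[1,[-50,0,0],[0,0,0]],[1,[0,0,0],[0,0,0]]]'
cat >> h.py <<'E'
YAW=7.3
_a=np.radians(YAW);X=np.array([np.cos(_a),np.sin(_a)]);Y=np.array([-X[1],X[0]]);O=np.array([.5483,.0206])
def tray(x,y,z): # x,y,z in mm in tray (z from bench)
    to([*(O+X*x/1e3+Y*y/1e3),z/1e3],YAW)
def where():
    p=r.get_state()["tool_pos"]; print("tray xy",(1000*np.array([(p[:2]-O)@X,(p[:2]-O)@Y])).round(1),"z",round(p[2]*1e3,1))
E
python3 -c "
from h import *
tray(0,-56,150);where()"
```

```text
clock: 13.85
tool_pos: [0.5428, 0.0134, 0.18]
eef_rot: [0.663, 0.749, -0.003, 0.0]
contact_force: [-0.6, 1.0, -1.5]
opening: 0.405
finger_force: 29.9
clock: 14.1
tool_pos: [0.5489, -0.035, 0.18]
eef_rot: [0.664, 0.748, -0.002, -0.0]
contact_force: [0.3, 0.2, -2.4]
opening: 0.405
finger_force: 29.9
tool shift mm [-0.7  6.6 30. ] turn [-0.22  0.16 -0.45] pos [ 0.5489 -0.035   0.18  ] head 6.85 shift after turn [-0.8  6.5 30. ] F [ 0.3  0.2 -2.4] t 14.1 q7 0.11 open 35.6
tray xy [ -6.5 -55.2] z 180.0
```

```bash
python3 -m pendant '[[1,[-0.7,6.5,20],[0,0,-0.4]],[1,[0,0,30],[0,0,0]],[1,[0,0,30],[0,0,0]],[1,[0,0,0],[0,0,0]]]'
python3 -m pendant '[[1,[0,0,6],[0,0,0]],[1,[0,0,6],[0,0,0]],[1,[0,0,3],[0,0,0]]]'
python3 -c "
from h import *
tray(0,-59,82.4);where()"
```

```text
clock: 14.6
tool_pos: [0.5549, -0.0273, 0.0986]
eef_rot: [0.657, 0.754, -0.001, -0.003]
contact_force: [-0.6, 0.4, -1.6]
opening: 0.403
finger_force: 29.9
clock: 14.98
tool_pos: [0.5569, -0.0292, 0.0868]
eef_rot: [0.658, 0.753, 0.0, 0.0]
contact_force: [-0.3, -0.7, -2.4]
opening: 0.403
finger_force: 29.9
tool shift mm [-8.5 -2.2  4.4] turn [ 0.02 -0.    0.39] pos [ 0.5569 -0.0292  0.0868] head 7.69 shift after turn [-8.5 -2.2  4.4] F [-0.3 -0.7 -2.4] t 14.97 q7 0.11 open 35.5
tray xy [  2.2 -50.5] z 86.8
```

```bash
python3 -m pendant '[[1,[-3,-2.2,3],[0,0,0.4]],[1,[-2,0,0],[0,0,0]],[1,[0,0,0],[0,0,0]]]'
python3 -m pendant '[[1,[-2,0,0],[0,0,0]],[1,[-2,0,0],[0,0,0]]]'
python3 -c "
from h import *
tray(0,-59,82.4);where()"
```

```text
clock: 15.35
tool_pos: [0.5563, -0.0346, 0.084]
eef_rot: [0.661, 0.751, 0.001, 0.001]
contact_force: [2.7, 0.8, -2.7]
opening: 0.406
finger_force: 29.9
clock: 15.6
tool_pos: [0.5567, -0.038, 0.084]
eef_rot: [0.661, 0.751, 0.001, 0.0]
contact_force: [3.5, 2.4, -1.1]
opening: 0.407
finger_force: 29.9
tool shift mm [ 0.2 -0.9  1.6] turn [ 0.11 -0.03  0.01] pos [ 0.5567 -0.038   0.084 ] head 7.31 shift after turn [ 0.2 -0.9  1.6] F [ 3.5  2.4 -1.1] t 15.6 q7 0.12 open 35.8
tray xy [  0.9 -59.2] z 84.0
```

```bash
python3 -m pendant '[[1,[-1.5,2,0],[0,0,0]],[1,[0,0,0],[0,0,0]]]'
python3 -c "
from h import *
where()"; python3 -m pendant '[[1,[-1.5,0,1.5],[0,0,0]],[1,[0,0,0],[0,0,0]]]';python3 -c "
from h import *
where()"
```

```text
clock: 15.85
tool_pos: [0.557, -0.0384, 0.0837]
eef_rot: [0.66, 0.751, -0.0, -0.001]
contact_force: [0.0, 4.8, 1.1]
opening: 0.405
finger_force: 29.9
tray xy [  1.1 -59.6] z 83.7
clock: 16.1
tool_pos: [0.5571, -0.0385, 0.0824]
eef_rot: [0.66, 0.752, 0.0, -0.002]
contact_force: [-0.4, 8.2, 4.1]
opening: 0.403
finger_force: 29.9
tray xy [  1.2 -59.7] z 82.4
```

```bash
python3 -m pendant '[[1,[1.5,0,0],[0,0,0]],[-0.5,[1,0,0],[0,0,0]],[-0.5,[0,0,0],[0,0,0]],[-0.5,[0,0,0],[0,0,0]],[-0.5,[0,0,-40],[0,0,0]],[-0.5,[0,0,-50],[0,0,0]],[-0.5,[0,0,-20],[0,0,0]],[-0.5,[0,0,0],[0,0,0]]]'
python3 -c "
from h import *
to([.597,.384,.19],-18)"
```

```text
clock: 17.1
tool_pos: [0.5587, -0.0394, 0.1936]
eef_rot: [0.661, 0.75, 0.001, 0.001]
contact_force: [-0.2, -0.4, 0.2]
opening: 0.752
finger_force: 0.0
tool shift mm [415.2  91.3   3.5] turn [1.900e-01 1.000e-02 2.524e+01] pos [ 0.5587 -0.0394  0.1936] head 7.24 shift after turn [414.5 -94.4   3.6] F [-0.2 -0.4  0.2] t 17.1 q7 0.12 open 66.2
```

```bash
python3 -m pendant '[[-0.5,[59.3,13,0],[0,0,0]],[-0.5,[59.3,13,0],[0,0,0]],[-0.5,[59.3,13,0],[0,0,0]],[-0.5,[59.3,13,0],[0,0,0]],[-0.5,[59.3,13,0],[0,0,0]],[-0.5,[59.3,13,0],[0,0,0]],[-0.5,[59.3,13,0],[0,0,0]],[-0.5,[0,0,0],[0,0,8.5]]]'
python3 -m pendant '[[-0.5,[0,0,0],[0,0,8.5]],[-0.5,[0,0,0],[0,0,8.2]],[-0.5,[0,0,0],[0,0,0]],[-0.5,[0,0,0],[0,0,0]]]'
python3 - <<'E'
from h import *
to([.597,.384,.052],-18)
c=cams.snapshot("wrist")["img"][:,:,::-1]; cv2.imwrite("pics/w4.png",c)
E
```

```text
clock: 18.1
tool_pos: [0.5922, 0.3917, 0.1891]
eef_rot: [0.713, 0.701, -0.0, -0.003]
contact_force: [-0.5, -0.2, -1.0]
opening: 0.75
finger_force: 0.0
clock: 18.6
tool_pos: [0.5951, 0.3841, 0.1911]
eef_rot: [0.808, 0.589, -0.001, 0.0]
contact_force: [-0.1, -0.4, 0.4]
opening: 0.752
finger_force: 0.0
tool shift mm [  0.7   2.  139.1] turn [-0.06  0.09  0.21] pos [0.5951 0.3841 0.1911] head -17.79 shift after turn [  0.5   1.9 139.1] F [-0.1 -0.4  0.4] t 18.6 q7 -0.8 open 66.2
```

View pics/w4.png

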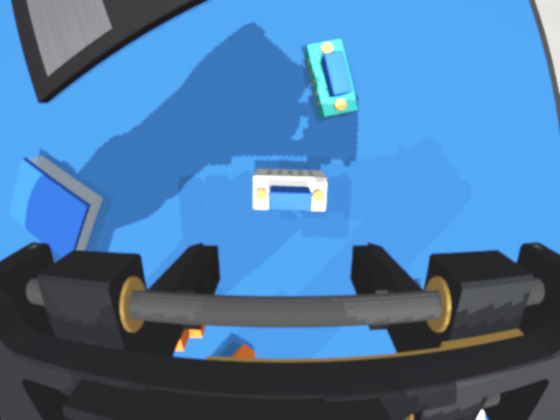

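Module a is square to the tool and unmoved. Its grip top is centred at about (290,201), with the body top running from (252,177) to (327,212).

```bash
python3 - <<'E'
from h import *
p=ww(290,201,.076);q=np.mean([ww(*p,.046) for p in [(252,177),(328,180),(327,212),(252,210)]],0)
d=ww(327,212,.046)-ww(252,210,.046);h=np.degrees(np.arctan2(d[1],d[0]));print(p,q,h)
to([*((p+q)/2)[:2],.052],h)
E
```

```text
[0.59880806 0.38696754 0.076     ] [0.59857955 0.38524328 0.046     ] -19.450573148140624
tool shift mm [  3.    2.8 139.4] turn [-0.05  0.06  1.63] pos [0.5952 0.3842 0.1914] head -17.82 shift after turn [  3.    2.7 139.4] F [0.4 0.4 0.1] t 18.65 q7 -0.8 open 66.0
```

```bash
python3 -m pendant '[[-0.5,[2.3,2.8,30],[0,0,1.2]],[-0.5,[0,0,50],[0,0,0]],[-0.5,[0,0,40],[0,0,0]],[-0.5,[0,0,18],[0,0,0]],[1,[0,0,0],[0,0,0]],[1,[0,0,0],[0,0,0]],[1,[0,0,0],[0,0,0]],[1,[0,0,0],[0,0,0]]]' 30
python3 -m pendant '[[1,[0,0,0],[0,0,0]],[1,[0,0,0],[0,0,0]]]'
```

```text
clock: 19.65
tool_pos: [0.6, 0.3865, 0.056]
eef_rot: [0.815, 0.58, 0.002, 0.0]
contact_force: [0.4, -0.7, 3.7]
opening: 0.403
finger_force: 30.0
clock: 19.9
tool_pos: [0.6, 0.3864, 0.056]
eef_rot: [0.815, 0.58, 0.002, 0.0]
contact_force: [-0.6, -0.3, 6.8]
opening: 0.407
finger_force: 30.0
```

```bash
python3 -m pendant '[[1,[0,0,-30],[0,0,0]],[1,[0,0,-50],[0,0,0]],[1,[0,0,-50],[0,0,0]],[1,[0,0,0],[0,0,-9]],[1,[0,0,0],[0,0,-9]],[1,[0,0,0],[0,0,-8]],[1,[0,0,0],[0,0,0]]]' 30
python3 -c "
from h import *
tray(1,-20,186)"
```

```text
clock: 20.78
tool_pos: [0.5985, 0.3856, 0.184]
eef_rot: [0.664, 0.748, -0.0, -0.0]
contact_force: [-0.1, -0.1, -1.5]
opening: 0.403
finger_force: 30.0
tool shift mm [-376.4  -91.8   -2. ] turn [-0.06 -0.01 -0.5 ] pos [0.5985 0.3856 0.184 ] head 6.8 shift after turn [-375.6  -95.1   -2. ] F [-0.1 -0.1 -1.5] t 20.77 q7 -0.45 open 35.4
```

```bash
python3 -m pendant '[[1,[0,0,0],[0,0,-0.5]],[1,[-58,-15,0],[0,0,0]],[1,[-58,-15,0],[0,0,0]],[1,[-58,-15,0],[0,0,0]],[1,[-58,-15,0],[0,0,0]],[1,[-58,-15,0],[0,0,0]],[1,[-58,-15,0],[0,0,0]],[1,[-27,-5,0],[0,0,0]]]' 30
python3 -m pendant '[[1,[0,0,0],[0,0,0]],[1,[0,0,0],[0,0,0]]]'
python3 -c "
from h import *
tray(1,-22,98);where()"
```

```text
clock: 21.78
tool_pos: [0.552, -0.0032, 0.1845]
eef_rot: [0.663, 0.749, -0.001, 0.001]
contact_force: [0.5, 1.0, -1.3]
opening: 0.403
finger_force: 30.0
clock: 22.02
tool_pos: [0.5532, 0.0035, 0.1843]
eef_rot: [0.66, 0.752, 0.001, -0.0]
contact_force: [-0.1, 0.8, -1.1]
opening: 0.402
finger_force: 30.0
tool shift mm [-4.5 -1.7 86.2] turn [ 0.04 -0.07  0.14] pos [0.5532 0.0035 0.1843] head 7.44 shift after turn [-4.4 -1.7 86.3] F [-0.1  0.8 -1.1] t 22.02 q7 0.06 open 35.4
tray xy [  2.7 -17.6] z 184.3
```

```bash
python3 -m pendant '[[1,[-4,-1.7,26],[0,0,0.1]],[1,[0,0,40],[0,0,0]],[1,[0,0,20],[0,0,0]],[1,[0,0,0],[0,0,0]],[1,[0,0,5],[0,0,0]],[1,[0,0,4],[0,0,0]],[1,[0,0,0],[0,0,0]]]' 30
python3 -c "
from h import *
tray(1,-27,86);where()"
```

```text
clock: 22.9
tool_pos: [0.5565, -0.0001, 0.0929]
eef_rot: [0.66, 0.751, 0.004, 0.003]
contact_force: [2.1, 2.1, 23.2]
opening: 0.422
finger_force: 30.9
tool shift mm [-5.4 -4.6  6.9] turn [ 0.62 -0.03  0.11] pos [ 5.565e-01 -1.000e-04  9.290e-02] head 7.41 shift after turn [-5.4 -4.5  6.9] F [ 2.1  2.1 23.2] t 22.9 q7 0.06 open 37.2
tray xy [  5.5 -21.6] z 92.9
```

```bash
python3 -m pendant '[[1,[0,0,-16],[0,0,0]],[1,[0,0,0],[0,0,0]],[1,[0,0,0],[0,0,0]]]' 30
python3 - <<'E'
from h import *
tray(1,-23,105);where()
c=cams.snapshot("wrist")["img"][:,:,::-1]; t=cams.snapshot("side")["img"][:,:,::-1]
cv2.imwrite("pics/s5.png",np.hstack([cv2.resize(t[150:270,230:390],(533,400),interpolation=cv2.INTER_CUBIC),cv2.resize(c[150:330,200:380],(267,267))[:400] if 0 else np.pad(cv2.resize(c[150:330,200:380],(267,267)),((0,133),(0,0),(0,0)))]))
E
```

```text
clock: 23.28
tool_pos: [0.5511, -0.002, 0.1048]
eef_rot: [0.661, 0.751, -0.0, -0.0]
contact_force: [-0.5, 0.3, -2.0]
opening: 0.42
finger_force: 28.3
tool shift mm [-0.2  1.1 -0.2] turn [-0.06 -0.02  0.02] pos [ 0.5511 -0.002   0.1048] head 7.32 shift after turn [-0.2  1.1 -0.2] F [-0.5  0.3 -2. ] t 23.27 q7 0.06 open 36.9
tray xy [ -0.1 -22.8] z 104.8
```

View pics/s5.png

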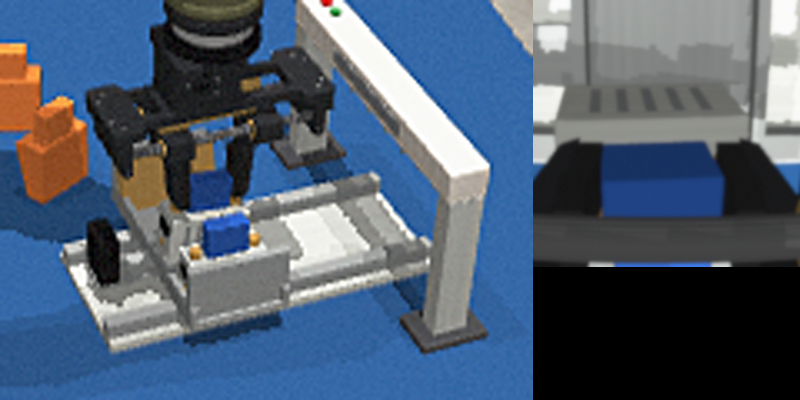

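The side view shows block 1 well seated. Module a hangs in the gripper over slot 2, slightly tilted after catching on a lip. Now centred, I'll lower it gently.

```bash
python3 -m pendant '[[1,[0,1,4],[0,0,0]],[1,[0,0,4],[0,0,0]],[1,[0,0,4],[0,0,0]],[1,[0,0,0],[0,0,0]]]' 20
python3 -c "
from h import *
where()"
python3 -m pendant '[[1,[0,0,2],[0,0,0]],[1,[0,0,2],[0,0,0]],[1,[0,0,0],[0,0,0]]]' 15
python3 -c "
from h import *
where()"
```

```text
clock: 23.88
tool_pos: [0.5528, -0.0022, 0.0936]
eef_rot: [0.661, 0.751, 0.0, -0.0]
contact_force: [-0.5, 0.1, 6.0]
opening: 0.428
finger_force: 19.7
tray xy [  1.6 -23.2] z 93.6
clock: 24.25
tool_pos: [0.5552, -0.002, 0.0911]
eef_rot: [0.661, 0.751, 0.002, 0.002]
contact_force: [1.1, 0.9, 13.8]
opening: 0.435
finger_force: 15.8
tray xy [  4.  -23.3] z 91.1
```

```bash
python3 -m pendant '[[1,[0,0,-12],[0,0,0]],[1,[0,4,0],[0,0,0]],[1,[0,0,0],[0,0,0]],[1,[0,0,0],[0,0,0]]]' 15
python3 -c "
from h import *
where()"
python3 -m pendant '[[1,[0,0,5],[0,0,0]],[1,[0,0,5],[0,0,0]],[1,[0,0,0],[0,0,0]]]' 
python3 -c "
from h import *
where()"
```

```text
clock: 24.75
tool_pos: [0.5562, -0.0018, 0.1007]
eef_rot: [0.661, 0.751, -0.0, -0.0]
contact_force: [0.4, 1.0, -1.9]
opening: 0.431
finger_force: 13.8
tray xy [  5.  -23.2] z 100.7
clock: 25.12
tool_pos: [0.5567, -0.0017, 0.0912]
eef_rot: [0.661, 0.751, 0.0, -0.0]
contact_force: [-0.8, 1.2, 3.8]
opening: 0.434
finger_force: 14.6
tray xy [  5.5 -23.2] z 91.2
```

```bash
python3 -m pendant '[[1,[0,0,2],[0,0,0]],[1,[0,0,0],[0,0,0]]]' 8
python3 -c "
from h import *
where()"
python3 -m pendant '[[0,[0,0,0],[0,0,0]],[-0.4,[0,0,0],[0,0,0]],[-0.4,[0,0,0],[0,0,0]],[-0.4,[0,0,-50],[0,0,0]],[-0.4,[0,0,-50],[0,0,0]],[-0.4,[0,0,0],[0,0,0]],[-0.4,[0,0,0],[0,0,0]]]' 
python3 - <<'E'
from h import *
where()
c=cams.snapshot("wrist")["img"][:,:,::-1];t=cams.snapshot("side")["img"][:,:,::-1]
a=cv2.resize(c[130:310,170:410],(533,400),interpolation=cv2.INTER_CUBIC);b=cv2.resize(t[170:270,240:307+0],(267,400),interpolation=cv2.INTER_CUBIC)
cv2.imwrite("pics/s6.png",np.hstack([a,b]))
E
```

```text
clock: 25.38
tool_pos: [0.5578, -0.0016, 0.0899]
eef_rot: [0.661, 0.751, 0.001, 0.001]
contact_force: [-0.3, 0.7, 6.9]
opening: 0.445
finger_force: 8.4
tray xy [  6.7 -23.2] z 89.9
clock: 26.25
tool_pos: [0.5558, -0.0019, 0.1885]
eef_rot: [0.661, 0.751, -0.001, -0.001]
contact_force: [0.6, 0.5, -0.1]
opening: 0.701
finger_force: 0.0
tray xy [  4.6 -23.2] z 188.5
```

View pics/s6.png

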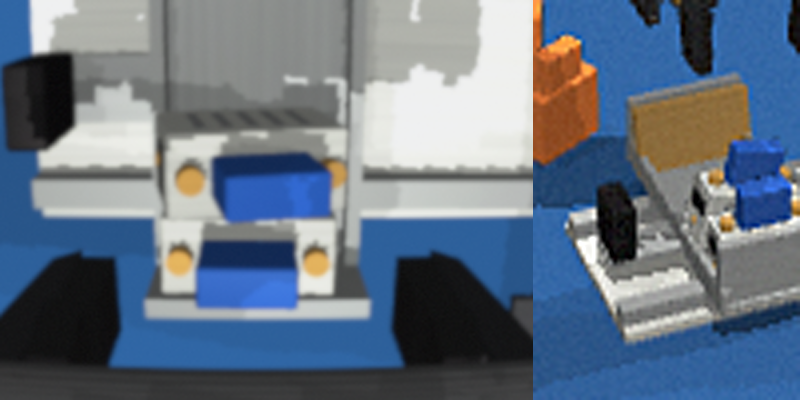

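Module 2 has its front (handle-side) end raised: the grip slopes relative to block 1. I'll locate both grips and the lips.

```bash
python3 - <<'E'
from h import *
f=lambda u,v,z: ww((u+.5)/2.221-.5+170,(v+.5)/2.221-.5+130,z)
tl=lambda p:(1000*np.array([(p[:2]-O)@X,(p[:2]-O)@Y])).round(1)
for n,p in dict(m2=(277,200,.107),m1=(247,287,.106),m1L=(197,287,.106),m1R=(297,287,.106),m1bL=(162,260,.076),m1bR=(335,260,.076),lipF=(161,110,.044),lipF0=(165,20,.044),lipR=(350,100,.044),lipR0=(347,20,.044),pw1=(147,297,.08),pw2=(369,297,.08)).items(): print(n,tl(f(*p)))
E
```

```text
m2 [  9.3 -24.7]
m1 [ -0.8 -56.5]
m1L [-18.1 -56.6]
m1R [ 16.5 -56.5]
m1bL [-34.1 -58.8]
m1bR [ 32.7 -58.7]
lipF [-36.7  -5.8]
lipF0 [-34.3  31. ]
lipR [40.6 -1.7]
lipR0 [38.7 31. ]
pw1 [-40.2 -72.9]
pw2 [ 46.2 -72.9]
```

```bash
sed -i 's/O=np.array(\[.5483,.0206\])/O=np.array([.5483,.0206])+.0025*X/' h.py; python3 -c "
from h import *
tray(6,-24,96);where()"
python3 -m pendant '[[-0.5,[-0.8,3.5,30],[0,0,0]],[-0.5,[0,0,40],[0,0,0]],[-0.5,[0,0,22],[0,0,0]],[-0.5,[0,0,0],[0,0,0]]]' 40
python3 -c "
from h import *
where()"
python3 -m pendant '[[1,[0,0,0],[0,0,0]],[1,[0,0,0],[0,0,0]],[1,[0,0,0],[0,0,0]],[1,[0,0,0],[0,0,0]],[1,[0,0,0],[0,0,0]]]' 40
python3 -c "
from h import *
where()"
```

```text
tool shift mm [-0.9  4.7 91.7] turn [-0.2  -0.02 -0.01] pos [ 0.5553 -0.0018  0.1877] head 7.29 shift after turn [-0.8  4.4 91.7] F [-0.7  0.1  0.5] t 26.35 q7 0.06 open 61.3
tray xy [  1.6 -23.2] z 187.7
clock: 26.85
tool_pos: [0.5579, -0.0022, 0.0945]
eef_rot: [0.661, 0.751, -0.002, -0.002]
contact_force: [-0.6, 0.7, -0.4]
opening: 0.747
finger_force: 0.0
tray xy [  4.1 -23.8] z 94.5
clock: 27.48
tool_pos: [0.5613, -0.002, 0.0979]
eef_rot: [0.661, 0.751, 0.001, 0.001]
contact_force: [1.8, -0.6, 4.7]
opening: 0.419
finger_force: 39.2
tray xy [  7.5 -24.1] z 97.9
```

```bash
python3 -m pendant '[[1,[0,0,-12],[0,0,0]],[1,[0,-3,-13],[0,0,0]],[1,[0,0,0],[0,0,0]],[1,[0,0,0],[0,0,0]]]' 58
python3 - <<'E'
from h import *
where()
c=cams.snapshot("wrist")["img"][:,:,::-1];t=cams.snapshot("side")["img"][:,:,::-1]
a=cv2.resize(c[130:310,170:410],(533,400),interpolation=cv2.INTER_CUBIC);b=cv2.resize(t[170:270,240:307+0],(267,400),interpolation=cv2.INTER_CUBIC)
cv2.imwrite("pics/s7.png",np.hstack([a,b]))
E
```

```text
clock: 27.98
tool_pos: [0.557, -0.0025, 0.1222]
eef_rot: [0.661, 0.751, -0.0, -0.0]
contact_force: [-0.3, 0.5, -2.0]
opening: 0.415
finger_force: 56.1
tray xy [  3.1 -24. ] z 122.2
```

View pics/s7.png

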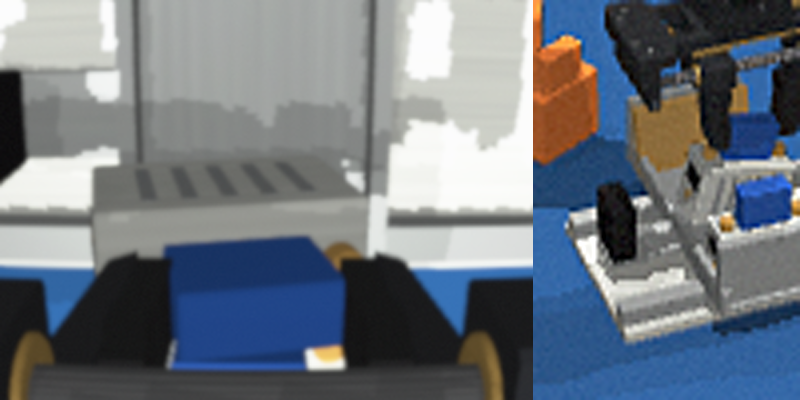

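```bash
python3 - <<'E'
from h import *
s=r.get_state();m=R.from_quat(s["eef_rot"]).as_matrix()
o=m@Tw[:3,3]+s["tool_pos"]
def f(u,v,y):
    p=ww((u+.5)/2.221-.5+170,(v+.5)/2.221-.5+130,0); d=p-o
    k=(y/1e3-(o[:2]-O)@Y)/(d[:2]@Y); q=o+k*d; return (1e3*np.array([(q[:2]-O)@X,q[2]])).round(1)
for p in [(93,210),(362,195),(93,172),(318,163)]: print(f(*p,-8))
E
```

```text
[-37.7 106. ]
[28.5 93.6]
[-45.4  70.8]
[19.9 60.9]
```

Edge slopes show about 10° of tilt with the front up. I'll rotate the tool to level the module and then lower it.

```bash
python3 -m pendant '[[1,[0,0,0],[-5,0,0]],[1,[0,0,0],[-4.5,0,0]],[1,[0,0,0],[0,0,0]],[1,[0,0,0],[0,0,0]]]' 58
python3 - <<'E'
from h import *
where();s=r.get_state();print(np.degrees(R.from_quat(s["eef_rot"]).as_euler("xyz")),yaw(),s["opening"])
c=cams.snapshot("wrist")["img"][:,:,::-1]
cv2.imwrite("pics/s8.png",cv2.resize(c[130:310,170:410],(800,600),interpolation=cv2.INTER_CUBIC))
E
```

```text
clock: 28.58
tool_pos: [0.5579, -0.0023, 0.1222]
eef_rot: [0.658, 0.748, 0.062, 0.055]
contact_force: [0.1, 0.2, -2.3]
opening: 0.414
finger_force: 56.1
tray xy [  4.1 -24. ] z 122.2
[ 1.70515096e+02 -9.01145619e-03  9.72955159e+01] ([np.float64(97.29551586749108), np.float64(7.294010307585136)], array([ 0.16343398,  0.02107977, -0.98632904])) 0.4136680758211329
```

View pics/s8.png

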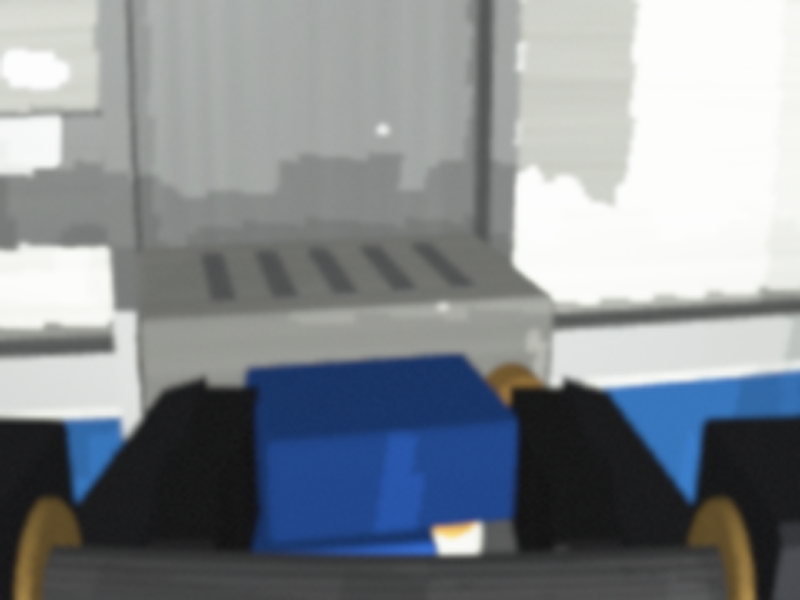

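```bash
python3 - <<'E'
from h import *
s=r.get_state();m=R.from_quat(s["eef_rot"]).as_matrix()
o=m@Tw[:3,3]+s["tool_pos"]
P=lambda u,v,z:ww((u+.5)/3.333-.5+170,(v+.5)/3.333-.5+130,z)
def f(u,v,y):
    d=P(u,v,0)-o
    k=(y/1e3-(o[:2]-O)@Y)/(d[:2]@Y); q=o+k*d; return (1e3*np.array([(q[:2]-O)@X,q[2]])).round(1)
for p in [(140,318),(550,297),(140,252),(480,237)]: print(f(*p,-8))
for p in [(125,60),(133,200),(478,60),(485,200)]:
  q=P(*p,.044);print("lip",(1000*np.array([(q[:2]-O)@X,(q[:2]-O)@Y])).round(1))
tray(0,-24,122)
E
```

```text
[-32.9 101.1]
[ 34.6 101. ]
[-35.1  58.9]
[33.4 58.6]
lip [-37.3  28.6]
lip [-36.9  -0.6]
lip [36.1 26.8]
lip [38.2 -3.5]
tool shift mm [-0.  -4.5 -0.5] turn [ 9.52 -0.   -0.  ] pos [ 0.5583 -0.0023  0.1222] head 7.3 shift after turn [-0.  -4.5  0.2] F [ 0.6  0.4 -1.9] t 28.62 q7 0.07 open 36.4
```

```bash
python3 -m pendant '[[1,[0,-1.65,9.9],[0,0,0]],[1,[0,-1.65,9.9],[0,0,0]],[1,[0,0,0],[0,0,0]],[1,[0,-0.5,3],[0,0,0]],[1,[0,0,0],[0,0,0]]]' 58
python3 -c "
from h import *
where()"
python3 -m pendant '[[1,[0,-0.5,3],[0,0,0]],[1,[0,0,0],[0,0,0]]]'
python3 -c "
from h import *
where()"
```

```text
clock: 29.25
tool_pos: [0.5571, -0.0025, 0.0989]
eef_rot: [0.659, 0.748, 0.062, 0.055]
contact_force: [0.2, -0.1, -1.3]
opening: 0.415
finger_force: 56.1
tray xy [  3.3 -24.1] z 98.9
clock: 29.5
tool_pos: [0.5571, -0.0025, 0.096]
eef_rot: [0.658, 0.748, 0.062, 0.055]
contact_force: [-0.3, -0.2, -1.2]
opening: 0.419
finger_force: 56.1
tray xy [  3.3 -24. ] z 96.0
```

```bash
python3 -m pendant '[[1,[0,-0.4,2],[0,0,0]],[1,[0,0,0],[0,0,0]]]'
python3 -m pendant '[[1,[0,-0.4,2],[0,0,0]],[1,[0,0,0],[0,0,0]]]'
python3 -m pendant '[[1,[0,-0.4,2],[0,0,0]],[1,[0,0,0],[0,0,0]]]'
python3 -c "
from h import *
where()"
```

```text
clock: 29.75
tool_pos: [0.5573, -0.0025, 0.0941]
eef_rot: [0.658, 0.748, 0.062, 0.055]
contact_force: [0.5, 0.1, -1.8]
opening: 0.411
finger_force: 56.1
clock: 30.0
tool_pos: [0.5584, -0.0024, 0.0936]
eef_rot: [0.658, 0.748, 0.064, 0.056]
contact_force: [-3.1, 0.1, 11.9]
opening: 0.414
finger_force: 56.2
clock: 30.25
tool_pos: [0.5606, -0.0022, 0.0931]
eef_rot: [0.658, 0.748, 0.065, 0.058]
contact_force: [-2.3, 0.9, 21.1]
opening: 0.417
finger_force: 56.0
tray xy [  6.8 -24.2] z 93.1
```

```bash
python3 -m pendant '[[1,[0,0.6,-3.5],[0,0,0]],[-0.5,[0,0,0],[0,0,0]],[-0.5,[0,0,0],[0,0,0]],[-0.5,[0,0,0],[0,0,0]],[-0.5,[0,5,-30],[0,0,0]],[-0.5,[0,5,-30],[0,0,0]],[-0.5,[0,0,0],[5,0,0]],[-0.5,[0,0,0],[4.5,0,0]]]' 20
python3 -m pendant '[[-0.5,[0,0,0],[0,0,0]],[-0.5,[0,0,0],[0,0,0]]]'
python3 -c "
from h import *
tray(0,-24,84);where()"
```

```text
clock: 31.25
tool_pos: [0.5569, -0.0026, 0.1549]
eef_rot: [0.661, 0.751, -0.001, -0.001]
contact_force: [-0.1, 0.3, -0.3]
opening: 0.75
finger_force: 0.0
clock: 31.5
tool_pos: [0.556, -0.0027, 0.1538]
eef_rot: [0.661, 0.751, -0.0, -0.0]
contact_force: [-0.7, 0.4, 0.3]
opening: 0.749
finger_force: 0.0
tool shift mm [ 0.1 -2.2 69.8] turn [-0.04 -0.   -0.02] pos [ 0.556  -0.0027  0.1538] head 7.28 shift after turn [ 0.1 -2.2 69.8] F [-0.7  0.4  0.3] t 31.5 q7 0.06 open 65.9
tray xy [  2.2 -24.1] z 153.8
```

```bash
python3 -m pendant '[[-0.5,[0,-2.2,30],[0,0,0]],[-0.5,[0,0,30],[0,0,0]],[-0.5,[0,0,9],[0,0,0]],[-0.5,[0,0,0],[0,0,0]],[1,[0,0,0],[0,0,0]],[1,[0,0,0],[0,0,0]],[1,[0,0,0],[0,0,0]],[1,[0,0,0],[0,0,0]]]' 20
python3 -c "
from h import *
where()"
python3 -m pendant '[[1,[-2,0,0],[0,0,0]],[1,[-2,0,0],[0,0,0]],[1,[0,0,0],[0,0,0]]]' 20
python3 -c "
from h import *
where()"
```

```text
clock: 32.5
tool_pos: [0.5564, -0.0027, 0.0861]
eef_rot: [0.661, 0.751, 0.001, 0.001]
contact_force: [1.2, 0.4, 2.6]
opening: 0.404
finger_force: 20.0
tray xy [  2.5 -24.1] z 86.1
clock: 32.88
tool_pos: [0.5566, -0.0048, 0.086]
eef_rot: [0.66, 0.751, 0.002, 0.0]
contact_force: [1.5, 3.8, 6.5]
opening: 0.405
finger_force: 20.0
tray xy [  2.5 -26.3] z 86.0
```

```bash
python3 -m pendant '[[1,[-2,0,0],[0,0,0]],[1,[-2,0,0],[0,0,0]],[1,[0,0,0],[0,0,0]]]' 20
python3 -c "
from h import *
where()"
python3 -m pendant '[[1,[-2,0,0],[0,0,0]],[1,[0,0,0],[0,0,0]]]' 20
python3 -c "
from h import *
where()"
```

```text
clock: 33.25
tool_pos: [0.5572, -0.0078, 0.0863]
eef_rot: [0.66, 0.751, 0.002, -0.0]
contact_force: [0.5, 5.0, 9.0]
opening: 0.407
finger_force: 20.0
tray xy [  2.7 -29.3] z 86.3
clock: 33.5
tool_pos: [0.5572, -0.0079, 0.0863]
eef_rot: [0.659, 0.752, 0.003, -0.001]
contact_force: [-0.5, 9.7, 8.6]
opening: 0.407
finger_force: 20.0
tray xy [  2.7 -29.4] z 86.3
```

```bash
python3 -m pendant '[[1,[3,0,-1],[0,0,0]],[-0.5,[0,0,0],[0,0,0]],[-0.5,[0,0,0],[0,0,0]],[-0.5,[0,0,0],[0,0,0]],[-0.5,[0,0,-30],[0,0,0]],[-0.5,[0,0,-50],[0,0,0]],[-0.5,[0,0,-20],[0,0,0]],[-0.5,[0,0,0],[0,0,-6]]]' 20
python3 -m pendant '[[-0.5,[0,0,0],[0,0,-6.5]],[-0.5,[0,0,0],[0,0,0]]]'
python3 -c "
from h import *
to([.5642,-.2604,.19],20)"
```

```text
clock: 34.5
tool_pos: [0.5565, -0.0103, 0.1882]
eef_rot: [0.62, 0.785, 0.001, 0.001]
contact_force: [-0.2, -0.2, -0.8]
opening: 0.752
finger_force: 0.0
clock: 34.75
tool_pos: [0.5553, -0.0103, 0.1862]
eef_rot: [0.576, 0.818, -0.0, -0.0]
contact_force: [1.0, 0.2, 0.6]
opening: 0.752
finger_force: 0.0
tool shift mm [-238.5  -75.8   -3.8] turn [-0.04 -0.02 -0.32] pos [ 0.5553 -0.0103  0.1862] head 19.68 shift after turn [-238.1  -77.1   -3.8] F [1.  0.2 0.6] t 34.75 q7 0.22 open 66.2
```

```bash
python3 -m pendant '[[-0.5,[0,0,0],[0,0,-0.3]],[-0.5,[-48,-15.3,0],[0,0,0]],[-0.5,[-48,-15.3,0],[0,0,0]],[-0.5,[-48,-15.3,0],[0,0,0]],[-0.5,[-48,-15.3,0],[0,0,0]],[-0.5,[-46,-15.3,20],[0,0,0]],[-0.5,[0,0,0],[0,0,0]],[-0.5,[0,0,0],[0,0,0]]]' 25
python3 - <<'E'
from h import *
to([.5642,-.2604,.053],20)
c=cams.snapshot("wrist")["img"][:,:,::-1]
cv2.imwrite("pics/w9.png",cv2.resize(c[130:310,170:410],(800,600),interpolation=cv2.INTER_CUBIC))
E
```

```text
clock: 35.75
tool_pos: [0.5656, -0.2586, 0.166]
eef_rot: [0.573, 0.819, 0.0, -0.001]
contact_force: [-0.3, 0.0, 1.0]
opening: 0.748
finger_force: 0.0
tool shift mm [ -1.4  -1.9 113. ] turn [-0.   -0.08  0.07] pos [ 0.5656 -0.2586  0.166 ] head 20.07 shift after turn [ -1.2  -1.9 113. ] F [-0.3  0.   1. ] t 35.75 q7 0.61 open 65.8
```

View pics/w9.png

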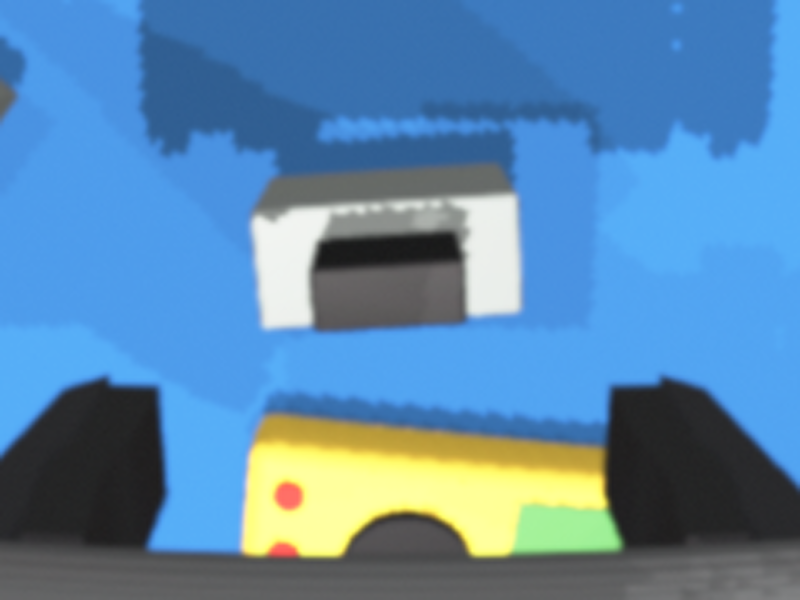

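The blank's grip top has corners (312,270), (463,262), (465,322), (315,328) in the crop, and it is turned slightly from the tool. Body-top corners are (253,215), (518,195), (521,311), (262,328).

```bash
python3 - <<'E'
from h import *
P=lambda u,v,z:ww((u+.5)/3.333-.5+170,(v+.5)/3.333-.5+130,z)
g=np.mean([P(*p,.076) for p in [(312,270),(463,262),(465,322),(315,328)]],0)
c=[P(*p,.046) for p in [(253,215),(518,195),(521,311),(262,328)]];b=np.mean(c,0)
h=[np.degrees(np.arctan2(*(c[j]-c[i])[1::-1])) for i,j in((0,1),(3,2))];print(g,b,h)
to([*((g+b)/2)[:2],.053],np.mean(h))
E
```

```text
[ 0.56675226 -0.26107401  0.076     ] [ 0.56695571 -0.26147795  0.046     ] [np.float64(24.528277812537336), np.float64(24.04378736128063)]
tool shift mm [ -3.8  -0.5 113.3] turn [ 0.04 -0.08 -4.12] pos [ 0.566  -0.2577  0.1663] head 20.17 shift after turn [ -3.6  -0.7 113.3] F [-0.3 -0.4 -0.8] t 35.8 q7 0.61 open 66.4
```

```bash
python3 -m pendant '[[-0.5,[-3.8,-0.5,30],[0,0,-3.7]],[-0.5,[0,0,40],[0,0,0]],[-0.5,[0,0,42],[0,0,0]],[-0.5,[0,0,0],[0,0,0]],[1,[0,0,0],[0,0,0]],[1,[0,0,0],[0,0,0]],[1,[0,0,0],[0,0,0]],[1,[0,0,0],[0,0,0]]]' 30
python3 -m pendant '[[1,[0,0,0],[0,0,0]]]'
python3 -m pendant '[[1,[0,0,-30],[0,0,0]],[1,[0,0,-50],[0,0,0]],[1,[0,0,-50],[0,0,0]],[1,[0,0,0],[0,0,8.5]],[1,[0,0,0],[0,0,8]],[1,[0,0,0],[0,0,0]]]'
python3 -c "
from h import *
tray(0,12,180)"
```

```text
clock: 36.8
tool_pos: [0.5675, -0.2636, 0.0556]
eef_rot: [0.546, 0.838, 0.0, 0.001]
contact_force: [0.8, 0.8, 6.0]
opening: 0.404
finger_force: 30.0
clock: 36.92
tool_pos: [0.5675, -0.2635, 0.0556]
eef_rot: [0.546, 0.838, 0.0, 0.001]
contact_force: [0.6, 0.8, 5.7]
opening: 0.403
finger_force: 30.0
clock: 37.67
tool_pos: [0.5661, -0.2631, 0.1842]
eef_rot: [0.66, 0.751, -0.0, -0.0]
contact_force: [-0.8, -0.4, -1.7]
opening: 0.408
finger_force: 30.0
tool shift mm [295.7  21.3   4.2] turn [-0.05  0.    0.07] pos [ 0.5661 -0.2631  0.1842] head 7.37 shift after turn [295.7  20.9   4.2] F [-0.8 -0.4 -1.7] t 37.67 q7 0.45 open 35.9
```

```bash
python3 -m pendant '[[1,[50,3.5,0],[0,0,0]],[1,[50,3.5,0],[0,0,0]],[1,[50,3.5,0],[0,0,0]],[1,[50,3.5,0],[0,0,0]],[1,[50,3.5,0],[0,0,0]],[1,[46,3.5,0],[0,0,0]],[1,[0,0,0],[0,0,0]],[1,[0,0,0],[0,0,0]]]' 30
python3 -m pendant '[[1,[0,0,30],[0,0,0]],[1,[0,0,30],[0,0,0]],[1,[0,0,0],[0,0,0]],[1,[0,0,0],[0,0,0]]]'
python3 -c "
from h import *
tray(0,11,105);where()"
```

```text
clock: 38.67
tool_pos: [0.5496, 0.0321, 0.1842]
eef_rot: [0.66, 0.751, -0.0, 0.0]
contact_force: [-0.4, -0.1, -1.0]
opening: 0.409
finger_force: 30.0
clock: 39.17
tool_pos: [0.5504, 0.0317, 0.1251]
eef_rot: [0.661, 0.75, 0.0, 0.001]
contact_force: [0.7, 0.2, -0.6]
opening: 0.405
finger_force: 30.0
tool shift mm [ 0.3 -1.  20.1] turn [ 0.06  0.03 -0.1 ] pos [0.5504 0.0317 0.1251] head 7.2 shift after turn [ 0.2 -1.  20.1] F [ 0.7  0.2 -0.6] t 39.17 q7 -0.0 open 35.6
tray xy [ 1.  10.8] z 125.1
```

```bash
python3 -m pendant '[[1,[0,-0.5,20],[0,0,0]],[1,[0,0,10],[0,0,0]],[1,[0,0,0],[0,0,0]],[1,[0,0,4],[0,0,0]],[1,[0,0,3],[0,0,0]],[1,[0,0,0],[0,0,0]]]' 30
python3 -c "
from h import *
where()"
```

```text
clock: 39.92
tool_pos: [0.5562, 0.033, 0.0927]
eef_rot: [0.661, 0.75, 0.006, 0.005]
contact_force: [3.7, -0.8, 25.1]
opening: 0.425
finger_force: 30.9
tray xy [ 6.9 11.3] z 92.7
```

The blank caught the front lip again. The wrist measurements read about 2 mm short in x, so the true tray centre is at about x = +2.7. I'll set the blank down flat on the bench where it came from, regrip it squarely, and correct x.

```bash
python3 -m pendant '[[1,[0,0,-30],[0,0,0]],[1,[0,0,-55],[0,0,0]],[1,[-50,-3.5,0],[0,0,0]],[1,[-50,-3.5,0],[0,0,0]],[1,[-50,-3.5,0],[0,0,0]],[1,[-50,-3.5,0],[0,0,0]],[1,[-50,-3.5,0],[0,0,0]],[1,[-40,-3.5,0],[0,0,0]]]' 30
python3 -m pendant '[[1,[0,0,0],[0,0,0]],[1,[0,0,40],[0,0,0]],[1,[0,0,50],[0,0,0]],[1,[0,0,15],[0,0,0]],[1,[0,0,0],[0,0,0]]]'
python3 -c "
from h import *
where();print(r.get_state()['opening'])"
```

```text
clock: 40.92
tool_pos: [0.565, -0.2607, 0.1735]
eef_rot: [0.661, 0.75, -0.0, 0.001]
contact_force: [0.2, 0.4, -1.0]
opening: 0.421
finger_force: 28.4
clock: 41.55
tool_pos: [0.5652, -0.2567, 0.0674]
eef_rot: [0.66, 0.751, 0.0, -0.001]
contact_force: [0.3, -0.6, -0.7]
opening: 0.418
finger_force: 28.4
tray xy [ -21.  -277.2] z 67.4
0.41805219326503523
```

```bash
python3 -m pendant '[[1,[0,0,3],[0,0,0]],[1,[0,0,3],[0,0,0]],[1,[0,0,0],[0,0,0]]]'
python3 -m pendant '[[1,[0,0,3],[0,0,0]],[1,[0,0,0],[0,0,0]]]'
```

```text
clock: 41.92
tool_pos: [0.5655, -0.2575, 0.0619]
eef_rot: [0.661, 0.751, 0.0, 0.0]
contact_force: [0.2, 0.7, -0.7]
opening: 0.418
finger_force: 28.4
clock: 42.18
tool_pos: [0.565, -0.2573, 0.0581]
eef_rot: [0.661, 0.751, -0.0, -0.0]
contact_force: [0.2, 0.7, -1.6]
opening: 0.424
finger_force: 28.4
```

```bash
python3 -m pendant '[[1,[0,0,3],[0,0,0]],[1,[0,0,0],[0,0,0]]]'
python3 -m pendant '[[0,[0,0,0],[0,0,0]],[-0.4,[0,0,0],[0,0,0]],[-0.4,[0,0,0],[0,0,0]],[-0.4,[0,0,0],[0,0,0]]]'
python3 -c "
from h import *
to([.565,-.2573,.053],7.3)"
```

```text
clock: 42.42
tool_pos: [0.5645, -0.2576, 0.0555]
eef_rot: [0.661, 0.751, -0.0, -0.0]
contact_force: [-2.0, 0.2, 2.6]
opening: 0.42
finger_force: 28.8
clock: 42.92
tool_pos: [0.5654, -0.2574, 0.0553]
eef_rot: [0.661, 0.751, 0.0, 0.0]
contact_force: [-0.2, -0.1, 0.7]
opening: 0.699
finger_force: 0.0
tool shift mm [ 0.1 -0.4  2.3] turn [ 0.02  0.   -0.01] pos [ 0.5654 -0.2574  0.0553] head 7.29 shift after turn [ 0.1 -0.4  2.3] F [-0.2 -0.1  0.7] t 42.92 q7 0.42 open 61.5
```

```bash
python3 -m pendant '[[-0.4,[0,0,3],[0,0,0]],[-0.4,[0,0,0],[0,0,0]],[1,[0,0,0],[0,0,0]],[1,[0,0,0],[0,0,0]],[1,[0,0,0],[0,0,0]],[1,[0,0,0],[0,0,0]]]' 50
python3 -m pendant '[[1,[0,0,0],[0,0,0]],[1,[0,0,-30],[0,0,0]],[1,[0,0,-50],[0,0,0]],[1,[0,0,-30],[0,0,0]],[1,[0,0,0],[0,0,0]]]'
python3 -c "
from h import *
tray(3,11,170)"
```

```text
clock: 43.68
tool_pos: [0.5652, -0.2574, 0.0522]
eef_rot: [0.661, 0.751, 0.0, 0.0]
contact_force: [0.0, 0.5, -0.8]
opening: 0.404
finger_force: 50.0
clock: 44.3
tool_pos: [0.5669, -0.2581, 0.1647]
eef_rot: [0.661, 0.751, 0.001, 0.003]
contact_force: [-0.2, -0.6, -2.0]
opening: 0.407
finger_force: 50.0
tool shift mm [289.8  22.4  -5.9] turn [ 0.29  0.14 -0.02] pos [ 0.5669 -0.2581  0.1647] head 7.28 shift after turn [289.8  22.4  -5.3] F [-0.2 -0.6 -2. ] t 44.3 q7 0.43 open 35.8
```

```bash
python3 -m pendant '[[1,[50,4,0],[0,0,0]],[1,[50,4,0],[0,0,0]],[1,[50,4,0],[0,0,0]],[1,[50,4,0],[0,0,0]],[1,[50,4,0],[0,0,0]],[1,[40,4,0],[0,0,0]],[1,[0,0,20],[0,0,0]],[1,[0,0,25],[0,0,0]]]' 50
python3 -m pendant '[[1,[0,0,0],[0,0,0]],[1,[0,0,0],[0,0,0]]]'
python3 -c "
from h import *
tray(3,10,110);where()"
```

```text
clock: 45.3
tool_pos: [0.5517, 0.0342, 0.1158]
eef_rot: [0.66, 0.751, -0.0, -0.0]
contact_force: [0.1, -0.6, -1.6]
opening: 0.402
finger_force: 50.0
clock: 45.55
tool_pos: [0.5521, 0.0331, 0.1172]
eef_rot: [0.661, 0.751, -0.0, -0.0]
contact_force: [0.8, 0.6, -1.8]
opening: 0.404
finger_force: 50.0
tool shift mm [-1.9  0.1  7.2] turn [-0.03  0.   -0.03] pos [0.5521 0.0331 0.1172] head 7.27 shift after turn [-1.9  0.1  7.2] F [ 0.8  0.6 -1.8] t 45.55 q7 -0.0 open 35.6
tray xy [ 2.9 11.9] z 117.2
```

```bash
python3 -m pendant '[[1,[-2,0,8],[0,0,0]],[1,[0,0,8],[0,0,0]],[1,[0,0,0],[0,0,0]]]' 50
python3 -m pendant '[[1,[0,0,4],[0,0,0]],[1,[0,0,2],[0,0,0]],[1,[0,0,0],[0,0,0]]]' 50
python3 -c "
from h import *
where()"
```

```text
clock: 45.92
tool_pos: [0.552, 0.0312, 0.1008]
eef_rot: [0.661, 0.751, -0.0, -0.0]
contact_force: [-0.8, 0.5, -0.8]
opening: 0.4
finger_force: 50.0
clock: 46.3
tool_pos: [0.5524, 0.0313, 0.0952]
eef_rot: [0.661, 0.751, -0.0, -0.0]
contact_force: [-0.8, -0.9, -1.6]
opening: 0.403
finger_force: 50.0
tray xy [ 2.9 10.1] z 95.2
```

```bash
python3 -m pendant '[[1,[0,0,4],[0,0,0]],[1,[0,0,0],[0,0,0]]]' 50
python3 -m pendant '[[1,[0,0,4],[0,0,0]],[1,[0,0,3],[0,0,0]],[1,[0,0,0],[0,0,0]]]' 50
python3 -c "
from h import *
where()"
```

```text
clock: 46.55
tool_pos: [0.5523, 0.0313, 0.091]
eef_rot: [0.661, 0.751, -0.0, -0.0]
contact_force: [-0.6, 0.1, -0.7]
opening: 0.403
finger_force: 50.0
clock: 46.92
tool_pos: [0.5522, 0.0313, 0.084]
eef_rot: [0.661, 0.751, -0.0, -0.0]
contact_force: [0.6, 1.1, -0.8]
opening: 0.404
finger_force: 50.0
tray xy [ 2.8 10.1] z 84.0
```

Clear of the lip. Down to the floor, then slide against the row.

```bash
python3 -m pendant '[[1,[-2,0,1.5],[0,0,0]],[1,[-2,0,0],[0,0,0]],[1,[-1,0,0],[0,0,0]],[1,[0,0,0],[0,0,0]]]' 50
python3 -m pendant '[[1,[-2,0,0],[0,0,0]],[1,[0,0,0],[0,0,0]]]' 50
python3 -c "
from h import *
where()"
python3 -m pendant '[[1,[-2,0,0],[0,0,0]],[1,[0,0,0],[0,0,0]]]' 50
python3 -c "
from h import *
where()"
```

```text
clock: 47.42
tool_pos: [0.5531, 0.0262, 0.0829]
eef_rot: [0.661, 0.751, 0.0, 0.0]
contact_force: [0.2, -0.4, -1.4]
opening: 0.403
finger_force: 50.0
clock: 47.68
tool_pos: [0.5534, 0.0251, 0.0829]
eef_rot: [0.661, 0.751, 0.0, -0.0]
contact_force: [-0.4, 1.9, -0.1]
opening: 0.409
finger_force: 50.0
tray xy [3.1 3.9] z 82.9
clock: 47.92
tool_pos: [0.5534, 0.025, 0.0829]
eef_rot: [0.66, 0.751, 0.001, -0.001]
contact_force: [-1.1, 6.3, 0.8]
opening: 0.404
finger_force: 50.0
tray xy [3.1 3.7] z 82.9
```

```bash
python3 -m pendant '[[1,[2.5,0,0],[0,0,0]],[-0.5,[0,0,0],[0,0,0]],[-0.5,[0,0,0],[0,0,0]],[-0.5,[0,0,0],[0,0,0]],[-0.5,[0,0,-30],[0,0,0]],[-0.5,[0,0,-50],[0,0,0]],[-0.5,[0,0,-20],[0,0,9]],[-0.5,[0,0,0],[0,0,9]]]' 20
python3 -m pendant '[[-0.5,[0,0,0],[0,0,4]],[-0.5,[0,0,0],[0,0,0]]]'
python3 -c "
from h import *
to([.4125,-.2655,.16],-15.3)"
```

```text
clock: 48.92
tool_pos: [0.5546, 0.0245, 0.1849]
eef_rot: [0.772, 0.636, 0.002, 0.001]
contact_force: [0.1, 0.5, -0.8]
opening: 0.752
finger_force: 0.0
clock: 49.18
tool_pos: [0.5532, 0.0246, 0.1829]
eef_rot: [0.792, 0.611, -0.0, 0.0]
contact_force: [0.6, 0.3, 0.2]
opening: 0.749
finger_force: 0.0
tool shift mm [-316.3  -62.6   23. ] turn [0.01 0.02 0.62] pos [0.5532 0.0246 0.1829] head -14.68 shift after turn [-317.   -59.2   22.9] F [0.6 0.3 0.2] t 49.17 q7 -0.25 open 65.9
```

```bash
python3 -m pendant '[[-0.5,[-53,-10.4,0],[0,0,0]],[-0.5,[-53,-10.4,0],[0,0,0]],[-0.5,[-53,-10.4,0],[0,0,0]],[-0.5,[-53,-10.4,0],[0,0,0]],[-0.5,[-53,-10.4,0],[0,0,0]],[-0.5,[-52,-10.4,20],[0,0,0]],[-0.5,[0,0,0],[0,0,0]],[-0.5,[0,0,0],[0,0,0]]]' 30
python3 - <<'E'
from h import *
s=r.get_state()
c=cams.snapshot("wrist")["img"]; g=c[:,:,::-1].copy()
hsv=cv2.cvtColor(c,cv2.COLOR_RGB2HSV)
m=((hsv[...,1]<70)&(hsv[...,2]>100)).astype(np.uint8); m[255:]=0
cs,_=cv2.findContours(m,cv2.RETR_EXTERNAL,cv2.CHAIN_APPROX_SIMPLE)
for k in cs:
    if cv2.contourArea(k)>300: print(cv2.contourArea(k),cv2.boundingRect(k),cv2.minAreaRect(k))
mb=((hsv[...,2]<110)&(hsv[...,1]<110)).astype(np.uint8); mb[250:]=0
n,l,st,ce=cv2.connectedComponentsWithStats(mb)
print([(st[i].tolist(),ce[i].round(1).tolist()) for i in range(1,n) if st[i,4]>150])
to([.4125,-.2655,.053],-15.3)
print(ww(290,215,.076,s))
E
```

```text
clock: 50.18
tool_pos: [0.4127, -0.2655, 0.1627]
eef_rot: [0.792, 0.611, 0.0, -0.0]
contact_force: [0.7, 0.5, 0.1]
opening: 0.752
finger_force: 0.0
2477.0 (246, 175, 83, 51) ((287.1341552734375, 199.7073211669922), (81.1286392211914, 45.04740524291992), 4.969740390777588)
[([0, 87, 8, 53, 178], [3.0, 116.2]), ([252, 176, 73, 12, 376], [288.8, 181.0]), ([264, 194, 47, 31, 1237], [287.0, 209.3]), ([473, 218, 29, 32, 747], [487.0, 234.2])]
tool shift mm [ -1.   -0.6 109.9] turn [ 0.03 -0.06  0.72] pos [ 0.4133 -0.2648  0.1629] head -14.58 shift after turn [ -0.9  -0.6 109.9] F [ 0.5  0.2 -0.9] t 50.23 q7 0.27 open 66.4
[ 0.41495696 -0.26577274  0.076     ]
```

```bash
python3 -m pendant '[[-0.5,[-1,3,30],[0,0,3.7]],[-0.5,[0,0,40],[0,0,0]],[-0.5,[0,0,40],[0,0,0]],[-0.5,[0,0,0],[0,0,0]],[1,[0,0,0],[0,0,0]],[1,[0,0,0],[0,0,0]],[1,[0,0,0],[0,0,0]],[1,[0,0,0],[0,0,0]]]' 50
python3 -m pendant '[[1,[0,0,0],[0,0,0]]]'
```

```text
clock: 51.22
tool_pos: [0.4153, -0.2678, 0.0539]
eef_rot: [0.811, 0.585, 0.0, 0.001]
contact_force: [-0.7, 1.2, 6.9]
opening: 0.397
finger_force: 49.9
clock: 51.35
tool_pos: [0.4153, -0.2678, 0.0539]
eef_rot: [0.811, 0.585, 0.0, 0.001]
contact_force: [-1.2, 0.6, 7.6]
opening: 0.409
finger_force: 49.9
```

```bash
python3 -m pendant '[[1,[0,0,-30],[0,0,0]],[1,[0,0,-50],[0,0,0]],[1,[0,0,-40],[0,0,0]],[1,[0,0,0],[0,0,-8.5]],[1,[0,0,0],[0,0,-8.5]],[1,[0,0,0],[0,0,-8.5]],[1,[0,0,0],[0,0,0]],[1,[0,0,0],[0,0,0]]]' 50
python3 -c "
from h import *
tray(3,42,170)"
```

```text
clock: 52.35
tool_pos: [0.4149, -0.2677, 0.1729]
eef_rot: [0.663, 0.749, 0.0, 0.0]
contact_force: [-0.0, 0.4, -1.4]
opening: 0.404
finger_force: 49.9
tool shift mm [312.1 172.4   2.9] turn [ 0.   -0.   -0.37] pos [ 0.4149 -0.2677  0.1729] head 6.93 shift after turn [311.  174.4   2.9] F [-0.   0.4 -1.4] t 52.35 q7 0.51 open 35.5
```

```bash
python3 -m pendant '[[1,[0,0,-12],[0,0,-0.35]],[1,[52,29,0],[0,0,0]],[1,[52,29,0],[0,0,0]],[1,[52,29,0],[0,0,0]],[1,[52,29,0],[0,0,0]],[1,[52,29,0],[0,0,0]],[1,[51,29,0],[0,0,0]],[1,[0,0,0],[0,0,0]]]' 50
python3 -m pendant '[[1,[0,0,30],[0,0,0]],[1,[0,0,30],[0,0,0]],[1,[0,0,0],[0,0,0]],[1,[0,0,0],[0,0,0]]]'
python3 -c "
from h import *
tray(3,42,110);where()"
```

```text
clock: 53.35
tool_pos: [0.5491, 0.0707, 0.1855]
eef_rot: [0.656, 0.755, 0.003, -0.0]
contact_force: [-0.7, -1.0, -1.7]
opening: 0.405
finger_force: 49.9
clock: 53.85
tool_pos: [0.5479, 0.0627, 0.1259]
eef_rot: [0.66, 0.751, 0.0, 0.001]
contact_force: [-0.5, -0.6, -0.7]
opening: 0.402
finger_force: 49.9
tool shift mm [ 0.2  0.5 15.9] turn [0.07 0.01 0.07] pos [0.5479 0.0627 0.1259] head 7.37 shift after turn [ 0.2  0.5 15.9] F [-0.5 -0.6 -0.7] t 53.85 q7 -0.05 open 35.4
tray xy [ 2.5 41.8] z 125.9
```

```bash
python3 -m pendant '[[1,[0,0.5,10],[0,0,0]],[1,[0,0,10],[0,0,0]],[1,[0,0,6],[0,0,0]],[1,[0,0,4],[0,0,0]],[1,[0,0,0],[0,0,0]]]' 50
python3 -c "
from h import *
where()"
python3 -m pendant '[[1,[0,0,4],[0,0,0]],[1,[0,0,4],[0,0,0]],[1,[0,0,3],[0,0,0]],[1,[0,0,0],[0,0,0]]]' 50
python3 -c "
from h import *
where()"
```

```text
clock: 54.48
tool_pos: [0.548, 0.0634, 0.0945]
eef_rot: [0.66, 0.752, 0.0, 0.0]
contact_force: [0.7, 0.9, -1.5]
opening: 0.405
finger_force: 49.9
tray xy [ 2.6 42.5] z 94.5
clock: 54.98
tool_pos: [0.548, 0.0634, 0.0839]
eef_rot: [0.66, 0.751, 0.0, 0.0]
contact_force: [0.7, -0.3, 0.2]
opening: 0.402
finger_force: 49.9
tray xy [ 2.7 42.5] z 83.9
```

```bash
python3 -m pendant '[[1,[-2,0,0],[0,0,0]],[1,[-2,0,0],[0,0,0]],[1,[-1,0,0],[0,0,0]],[1,[0,0,0],[0,0,0]]]' 50
python3 -c "
from h import *
where()"
python3 -m pendant '[[1,[-2,0,0],[0,0,0]],[1,[-2,0,0],[0,0,0]],[1,[-2,0,0],[0,0,0]],[1,[0,0,0],[0,0,0]]]' 50
python3 -c "
from h import *
where()"
```

```text
clock: 55.48
tool_pos: [0.5486, 0.0586, 0.0839]
eef_rot: [0.66, 0.752, 0.0, -0.0]
contact_force: [-1.0, 2.0, 2.7]
opening: 0.403
finger_force: 49.9
tray xy [ 2.7 37.6] z 83.9
clock: 55.98
tool_pos: [0.5489, 0.0565, 0.084]
eef_rot: [0.658, 0.753, 0.002, -0.002]
contact_force: [-2.1, 9.8, 5.1]
opening: 0.4
finger_force: 49.9
tray xy [ 2.7 35.6] z 84.0
```

```bash
python3 -m pendant '[[1,[-3,0,0],[0,0,0]],[1,[0,0,0],[0,0,0]]]' 50
python3 -m pendant '[[1,[6.5,0,0],[0,0,0]],[-0.5,[0,0,0],[0,0,0]],[-0.5,[0,0,0],[0,0,0]],[-0.5,[0,0,0],[0,0,0]],[-0.5,[0,0,-30],[0,0,0]],[-0.5,[0,0,-50],[0,0,0]],[-0.5,[0,0,-20],[0,0,9]],[-0.5,[0,0,0],[0,0,9]]]' 20
python3 - <<'E'
from h import *
to([.432,.280,.19],-15)
E
```

```text
clock: 56.22
tool_pos: [0.5489, 0.0563, 0.0841]
eef_rot: [0.657, 0.754, 0.003, -0.003]
contact_force: [-2.8, 13.5, 6.5]
opening: 0.403
finger_force: 49.9
clock: 57.22
tool_pos: [0.55, 0.0553, 0.1858]
eef_rot: [0.771, 0.637, 0.002, 0.001]
contact_force: [-0.7, 0.4, -0.1]
opening: 0.752
finger_force: 0.0
tool shift mm [ 198.2 -158.4   -4.6] turn [ 0.21 -0.08  4.07] pos [0.55   0.0553 0.1858] head -10.93 shift after turn [ 186.5 -172.1   -4.2] F [-0.7  0.4 -0.1] t 57.23 q7 -0.26 open 66.2
```

```bash
python3 -m pendant '[[-0.5,[0,0,0],[0,0,4]],[-0.5,[46.6,-43,0],[0,0,0]],[-0.5,[46.6,-43,0],[0,0,0]],[-0.5,[46.6,-43,0],[0,0,0]],[-0.5,[46.6,-43,10],[0,0,0]],[-0.5,[0,0,0],[0,0,0]],[-0.5,[0,0,0],[0,0,0]]]' 30
python3 - <<'E'
from h import *
s=r.get_state()
c=cams.snapshot("wrist")["img"]
hsv=cv2.cvtColor(c,cv2.COLOR_RGB2HSV)
m=((hsv[...,0]<22)&(hsv[...,1]>140)&(hsv[...,2]>60)).astype(np.uint8); m[262:]=0
n,l,st,ce=cv2.connectedComponentsWithStats(m)
for i in range(1,n):
    if st[i,4]>150:
        k=cv2.findContours((l==i).astype(np.uint8),0,2)[0][0]
        print(st[i].tolist(),ce[i].round(1),[np.round(a,1).tolist() if not np.isscalar(a) else round(a,1) for a in cv2.minAreaRect(k)],cv2.approxPolyDP(k,4,True)[:,0].tolist())
        i0=l==i
np.save("w.npy",c)
# ASCII of value within the biggest blob
b=max(range(1,n),key=lambda i:st[i,4]);x,y,w_,h_,_=st[b]
for v in range(y-2,y+h_+2,2): print(v,' '.join(f"{c[v,u,0]//10:2d}" if l[v,u]==b else ' .' for u in range(x-2,x+w_+2,4)))
to([.432,.280,.07],-15)
E
```

```text
clock: 58.1
tool_pos: [0.4316, 0.2748, 0.174]
eef_rot: [0.791, 0.612, -0.0, 0.001]
contact_force: [-0.8, -0.4, 0.6]
opening: 0.749
finger_force: 0.0
[251, 168, 70, 34, 1941] [285.5 182.6] [[285.5, 184.5], [69.0, 33.0], -0.0] [[251, 169], [251, 184], [263, 185], [262, 201], [309, 200], [307, 185], [320, 184], [320, 168]]
[329, 245, 24, 17, 213] [343.  254.4] [[340.5, 253.0], [23.0, 16.0], -0.0] [[352, 250], [345, 245], [329, 261], [344, 256], [352, 261]]
166  .  .  .  .  .  .  .  .  .  .  .  .  .  .  .  .  .  .  .
168  .  . 25 25 25 25 25 25 25 25 25 25 25 25 25 25 25 25  .
170  . 25 25 25 25 25 25 25 25 25 25 25 25 25 25 25 25 25  .
172  . 25 25 25 25 25 25 25 25 25 25 25 25 25 25 25 25 25  .
174  . 25 25 25 25 25 25 25 25 25 25 25 25 25 25 25 25 25  .
176  . 25 25 25 25 25 25 25 25 25 25 25 25 25 25 25 25 25  .
178  . 25 25 25 25 25 25 25 25 25 25 25 25 25 25 25 25 25  .
180  . 25 25 25 25 25 25 25 25 25 25 25 25 25 25 25 25 25  .
182  . 24 25 25 25 25 25 25 25 25 25 25 25 25 25 25 25 25  .
184  . 25  . 25 24 24 24 24 24 24 24 24 24 24 24 25  . 25  .
186  .  .  .  . 21 19 19 19 19 19 19 19 19 19 20  .  .  .  .
188  .  .  .  . 19 19 19 19 19 19 19 19 19 19 19  .  .  .  .
190  .  .  .  . 19 19 19 20 20 20 20 20 20 20 20 25  .  .  .
192  .  .  .  . 23 23 23 24 24 24 24 24 24 24 24 25  .  .  .
194  .  .  .  . 24 24 24 24 25 25 25 25 25 25 25 25  .  .  .
196  .  .  .  . 24 24 24 24 25 24 25 25 24 25 25 25  .  .  .
198  .  .  .  . 24 24 24 24 24 24 24 24 24 24 24 25  .  .  .
200  .  .  .  .  . 24 25  . 24 25 25 25  . 25 25 25  .  .  .
202  .  .  .  .  .  .  .  .  .  .  .  .  .  .  .  .  .  .  .
tool shift mm [  5.9  -1.9 104.2] turn [0.06 0.05 0.29] pos [0.4323 0.274  0.1742] head -14.71 shift after turn [  5.8  -1.8 104.2] F [ 0.1 -0.5  0.3] t 58.15 q7 -0.7 open 66.2
```

```bash
python3 - <<'E'
from h import *
s=r.get_state();p=ww(286,196,.087);print(p,[ww(*q,.087)[:2].round(4) for q in((263,191),(309,191),(263,201),(309,201))])
to([p[0],p[1],.066],-14.7)
E
```

```text
[0.43533836 0.28828086 0.087     ] [array([0.4199, 0.2963]), array([0.4527, 0.2876]), array([0.4179, 0.289 ]), array([0.4509, 0.2803])]
tool shift mm [ 14.7  -0.8 108.2] turn [ 0.06  0.05 -0.01] pos [0.4323 0.274  0.1742] head -14.71 shift after turn [ 14.6  -0.7 108.2] F [ 0.1 -0.5  0.3] t 58.15 q7 -0.7 open 66.2
```

```bash
python3 - <<'E'
import numpy as np
c=np.load("w.npy")
for v in range(160,232,3): print(v,[c[v,u].tolist() for u in (254,286,316)])
E
```

```text
160 [[62, 124, 194], [60, 120, 188], [61, 121, 189]]
163 [[64, 127, 198], [55, 110, 170], [56, 112, 175]]
166 [[130, 122, 159], [139, 114, 138], [146, 127, 163]]
169 [[254, 180, 91], [254, 181, 90], [255, 194, 96]]
172 [[254, 184, 87], [254, 183, 87], [255, 197, 92]]
175 [[254, 182, 85], [254, 182, 86], [255, 197, 93]]
178 [[254, 178, 83], [254, 184, 88], [255, 186, 88]]
181 [[250, 157, 73], [254, 184, 88], [253, 172, 81]]
184 [[255, 219, 104], [245, 146, 68], [255, 206, 97]]
187 [[255, 236, 119], [193, 103, 45], [255, 240, 123]]
190 [[255, 240, 123], [202, 108, 48], [255, 243, 128]]
193 [[255, 240, 123], [253, 165, 75], [255, 243, 128]]
196 [[255, 240, 123], [248, 148, 67], [255, 243, 127]]
199 [[255, 240, 123], [251, 165, 76], [255, 243, 128]]
202 [[255, 240, 123], [255, 240, 124], [255, 243, 127]]
205 [[255, 240, 125], [255, 240, 124], [255, 242, 129]]
208 [[209, 183, 221], [255, 240, 123], [181, 172, 213]]
211 [[78, 156, 235], [255, 219, 134], [73, 146, 225]]
214 [[77, 155, 235], [83, 146, 224], [74, 146, 225]]
217 [[77, 155, 234], [74, 146, 225], [74, 146, 226]]
220 [[78, 156, 235], [73, 146, 225], [74, 146, 226]]
223 [[78, 155, 235], [73, 145, 225], [73, 146, 226]]
226 [[78, 156, 235], [74, 146, 226], [74, 147, 226]]
229 [[77, 155, 234], [78, 155, 234], [78, 155, 234]]
```

```bash
python3 - <<'E'
from h import *
p=ww(286,201.7,.087);g=ww(286,207.5,.057);h=ww(286,167,.057);print(p,g,h)
m=R.from_quat(r.get_state()["eef_rot"]).as_matrix()
for q in(p,g,h): print((1e3*m.T@(q-r.get_state()["tool_pos"])).round(1))
to([p[0],p[1],.066],-14.7)
E
```

```text
[0.43423792 0.28408854 0.087     ] [0.43117379 0.27186011 0.057     ] [0.43987225 0.30498793 0.057     ]
[10.4 -0.7 87.2]
[ -2.2  -0.6 117.2]
[ 32.1  -0.6 117.2]
tool shift mm [ 10.4  -0.8 108.2] turn [ 0.06  0.05 -0.01] pos [0.4323 0.274  0.1742] head -14.71 shift after turn [ 10.3  -0.7 108.2] F [ 0.1 -0.5  0.3] t 58.15 q7 -0.7 open 66.2
```

```bash
python3 -m pendant '[[-0.5,[10.2,1,30],[0,0,0]],[-0.5,[0,0,40],[0,0,0]],[-0.5,[0,0,40],[0,0,0]],[-0.5,[0,0,0],[0,0,0]],[1,[0,0,0],[0,0,0]],[1,[0,0,0],[0,0,0]],[1,[0,0,0],[0,0,0]],[1,[0,0,0],[0,0,0]]]' 50
python3 -m pendant '[[1,[0,0,0],[0,0,0]]]'
python3 -m pendant '[[1,[0,0,-30],[0,0,0]],[1,[0,0,-50],[0,0,0]],[1,[0,0,-50],[0,0,0]],[1,[0,0,0],[0,0,-8]],[1,[0,0,0],[0,0,-7]],[1,[0,0,0],[0,0,-7]],[1,[0,0,0],[0,0,0]]]'
python3 -c "
from h import *
tray(2.7,64,196)"
```

```text
clock: 59.15
tool_pos: [0.4354, 0.2858, 0.0651]
eef_rot: [0.791, 0.612, 0.001, 0.0]
contact_force: [-1.4, -0.4, 6.3]
opening: 0.401
finger_force: 50.0
clock: 59.28
tool_pos: [0.4353, 0.2857, 0.0651]
eef_rot: [0.791, 0.612, 0.001, 0.0]
contact_force: [-0.4, -0.2, 7.5]
opening: 0.402
finger_force: 50.0
clock: 60.15
tool_pos: [0.4345, 0.2851, 0.1942]
eef_rot: [0.66, 0.751, -0.0, -0.0]
contact_force: [-0.2, 0.5, -1.4]
opening: 0.403
finger_force: 50.0
tool shift mm [-212.9   84.2   -1.9] turn [-0.03 -0.01  0.07] pos [0.4345 0.2851 0.1942] head 7.37 shift after turn [-212.8   84.5   -1.8] F [-0.2  0.5 -1.4] t 60.15 q7 -0.45 open 35.5
```

```bash
python3 -m pendant '[[1,[-52,21,0],[0,0,0]],[1,[-52,21,0],[0,0,0]],[1,[-52,21,0],[0,0,0]],[1,[-52,21,0],[0,0,0]],[1,[0,0,0],[0,0,0]],[1,[0,0,20],[0,0,0]],[1,[0,0,20],[0,0,0]],[1,[0,0,0],[0,0,0]]]' 50
python3 -m pendant '[[1,[0,0,0],[0,0,0]]]'
python3 -c "
from h import *
tray(2.7,68,130);where()"
```

```text
clock: 61.15
tool_pos: [0.5433, 0.0908, 0.1529]
eef_rot: [0.66, 0.751, -0.001, -0.001]
contact_force: [-0.2, -0.7, -1.9]
opening: 0.404
finger_force: 50.0
clock: 61.28
tool_pos: [0.5451, 0.0906, 0.1546]
eef_rot: [0.66, 0.752, 0.0, 0.0]
contact_force: [0.7, 0.4, -0.8]
opening: 0.401
finger_force: 50.0
tool shift mm [-1.9 -0.5 24.6] turn [ 0.03 -0.02  0.14] pos [0.5451 0.0906 0.1546] head 7.44 shift after turn [-1.9 -0.5 24.6] F [ 0.7  0.4 -0.8] t 61.27 q7 -0.08 open 35.3
tray xy [ 3.2 69.9] z 154.6
```

```bash
python3 -m pendant '[[1,[-1.5,0,6],[0,0,0.1]],[1,[0,0,6],[0,0,0]],[1,[0,0,6],[0,0,0]],[1,[0,0,0],[0,0,0]]]' 50
python3 -c "
from h import *
where()"
python3 -m pendant '[[1,[0,0,6],[0,0,0]],[1,[0,0,0],[0,0,0]]]' 50
python3 -c "
from h import *
where()"
```

```text
clock: 61.78
tool_pos: [0.5448, 0.0885, 0.1355]
eef_rot: [0.66, 0.751, -0.0, -0.0]
contact_force: [-0.2, 0.9, -1.9]
opening: 0.402
finger_force: 50.0
tray xy [ 2.7 67.8] z 135.5
clock: 62.02
tool_pos: [0.5449, 0.0885, 0.1296]
eef_rot: [0.66, 0.751, -0.0, -0.0]
contact_force: [0.0, 1.1, -3.4]
opening: 0.403
finger_force: 50.0
tray xy [ 2.8 67.7] z 129.6
```

```bash
for i in 1 2 3; do python3 -m pendant '[[1,[-0.8,0,4],[0,0,0]],[1,[0,0,0],[0,0,0]]]' 50 | grep -E "tool_pos|contact"; done
python3 -c "
from h import *
where()"
```

```text
tool_pos: [0.5454, 0.0879, 0.1259]
contact_force: [0.1, 1.7, -0.6]
tool_pos: [0.5455, 0.0875, 0.1219]
contact_force: [-0.5, 3.5, -2.5]
tool_pos: [0.5456, 0.0872, 0.1178]
contact_force: [0.7, 5.4, -1.8]
tray xy [ 3.2 66.4] z 117.8
```

```bash
for i in 1 2 3; do python3 -m pendant '[[1,[0,0,4],[0,0,0]],[1,[0,0,0],[0,0,0]]]' 50 | grep -E "tool_pos|contact"; done
python3 -c "
from h import *
where()"
```

```text
tool_pos: [0.5456, 0.0873, 0.1139]
contact_force: [-0.6, 5.3, -1.0]
tool_pos: [0.5455, 0.0873, 0.1099]
contact_force: [-0.1, 5.2, -1.1]
tool_pos: [0.5458, 0.0878, 0.107]
contact_force: [-3.2, 6.2, 7.7]
tray xy [ 3.6 67. ] z 107.0
```

```bash
for i in 1 2 ; do python3 -m pendant '[[1,[0,0,2.5],[0,0,0]],[1,[0,0,0],[0,0,0]]]' 58 | grep -E "tool_pos|contact"; done
python3 -c "
from h import *
where()"
```

```text
tool_pos: [0.5474, 0.088, 0.1068]
contact_force: [-4.0, 6.4, 25.5]
tool_pos: [0.5497, 0.0883, 0.1067]
contact_force: [-3.3, 5.9, 40.7]
tray xy [ 7.4 67. ] z 106.7
```

```bash
python3 -m pendant '[[1,[0,0,-6],[0,0,0]],[-0.5,[0,0,0],[0,0,0]],[-0.5,[0,0,0],[0,0,0]],[-0.5,[0,0,0],[0,0,0]],[-0.5,[0,0,-30],[0,0,0]],[-0.5,[0,0,-20],[0,0,0]],[1,[0,0,0],[0,0,0]],[1,[0,0,0],[0,0,0]]]' 20
python3 -m pendant '[[1,[0,0,0],[0,0,0]],[1,[0,0,0],[0,0,0]],[1,[0,0,0],[0,0,0]],[1,[0,0,0],[0,0,0]],[1,[0,0,0],[0,0,0]],[1,[0,0,0],[0,0,0]]]' 20
python3 -c "
from h import *
where();tray(2.7,66,135)"
```

```text
clock: 65.03
tool_pos: [0.5449, 0.0858, 0.1562]
eef_rot: [0.66, 0.751, -0.001, -0.0]
contact_force: [-0.4, -0.7, 0.4]
opening: 0.549
finger_force: 0.0
clock: 65.78
tool_pos: [0.5456, 0.0861, 0.1571]
eef_rot: [0.66, 0.751, 0.0, 0.0]
contact_force: [0.2, -0.2, 0.2]
opening: 0.006
finger_force: 0.0
tray xy [ 3.1 65.3] z 157.1
tool shift mm [ 0.7 -0.4 22.1] turn [ 0.01 -0.    0.04] pos [0.5456 0.0861 0.1571] head 7.34 shift after turn [ 0.7 -0.4 22.1] F [ 0.2 -0.2  0.2] t 65.78 q7 -0.08 open 0.5
```

```bash
python3 -m pendant '[[1,[0.7,-0.4,12],[0,0,0]],[1,[0,0,9],[0,0,0]],[1,[0,0,3],[0,0,0]],[1,[0,0,0],[0,0,0]]]' 20| grep -E "tool_pos|contact"
for i in 1 2 3; do python3 -m pendant '[[1,[0,0,2.5],[0,0,0]],[1,[0,0,0],[0,0,0]]]' | grep -E "tool_pos|contact"; done
python3 -c "
from h import *
where()"
```

```text
tool_pos: [0.5448, 0.0867, 0.1326]
contact_force: [0.5, -0.5, 0.6]
tool_pos: [0.5453, 0.0868, 0.1307]
contact_force: [-0.6, 0.3, 0.7]
tool_pos: [0.5455, 0.0875, 0.1292]
contact_force: [-0.5, 1.5, 9.5]
tool_pos: [0.5476, 0.0878, 0.1291]
contact_force: [-3.5, 0.5, 24.7]
tray xy [ 5.3 66.8] z 129.1
```

```bash
python3 -m pendant '[[1,[0,0,1.5],[0,0,0]],[1,[0,0,0],[0,0,0]]]' | grep -E "tool_pos|contact"
python3 -m pendant '[[1,[0,0,-30],[0,0,0]],[1,[0,0,-25],[0,0,0]],[-0.4,[0,0,0],[0,0,-9]],[-0.4,[0,0,0],[0,0,-9]],[-0.4,[0,0,0],[0,0,-9]],[-0.4,[0,0,0],[0,0,-9]],[-0.4,[0,0,0],[0,0,-9]],[-0.4,[0,0,0],[0,0,-9]]]'
python3 - <<'E'
from h import *
where(); to([*(O+X*-.0853),.14],97.3)
t=cams.snapshot("top")["img"]; np.save("t.npy",t)
E
```

```text
tool_pos: [0.549, 0.088, 0.129]
contact_force: [-3.5, 1.3, 34.5]
clock: 68.28
tool_pos: [0.5449, 0.0865, 0.1791]
eef_rot: [0.245, 0.969, -0.0, -0.0]
contact_force: [-0.2, -0.4, 0.5]
opening: 0.662
finger_force: 0.0
tray xy [ 2.5 65.8] z 179.1
tool shift mm [  33.  -104.6   39.1] turn [-1.000e-02 -0.000e+00 -3.568e+01] pos [0.5449 0.0865 0.1791] head 61.62 shift after turn [ 87.8 -65.8  39.1] F [-0.2 -0.4  0.5] t 68.28 q7 0.59 open 58.2
```

```bash
python3 -m pendant '[[-0.4,[0,0,0],[0,0,-9]],[-0.4,[0,0,0],[0,0,-9]],[-0.4,[0,0,0],[0,0,-9]],[-0.4,[0,0,0],[0,0,-8.7]],[-0.4,[44.5,-33,0],[0,0,0]],[-0.4,[45,-33,0],[0,0,0]],[-0.4,[0,0,30],[0,0,0]],[-0.4,[0,0,0],[0,0,0]]]'
python3 -m pendant '[[-0.4,[0,0,0],[0,0,0]]]'
python3 - <<'E'
from h import *
where(); to([*(O+X*-.087),.045],97.3)
E
```

```text
clock: 69.32
tool_pos: [0.4632, 0.0097, 0.1482]
eef_rot: [-0.06, 0.998, -0.0, -0.001]
contact_force: [-0.6, 1.0, 0.1]
opening: 0.701
finger_force: 0.0
clock: 69.45
tool_pos: [0.4652, 0.011, 0.1496]
eef_rot: [-0.061, 0.998, 0.0, 0.001]
contact_force: [-0.4, 1.1, 0.3]
opening: 0.701
finger_force: 0.0
tray xy [-86.2   1. ] z 149.6
tool shift mm [  0.9  -1.1 104.6] turn [ 0.03  0.07 -0.27] pos [0.4652 0.011  0.1496] head 97.03 shift after turn [  0.8  -1.  104.6] F [-0.4  1.1  0.3] t 69.45 q7 1.03 open 61.7
```

```bash
python3 -m pendant '[[-0.4,[0.5,-1,50],[0,0,-0.3]],[-0.4,[0,0,40],[0,0,0]],[-0.4,[0,0,13],[0,0,0]],[-0.4,[0,0,0],[0,0,0]],[1,[0,0,0],[0,0,0]],[1,[0,0,0],[0,0,0]],[1,[0,0,0],[0,0,0]],[1,[0,0,0],[0,0,0]]]' 45
python3 -m pendant '[[1,[0,0,0],[0,0,0]],[1,[5,0,0],[0,0,0]],[1,[4,0,0],[0,0,0]],[1,[0,0,0],[0,0,0]]]'
python3 -c "
from h import *
where()"
```

```text
clock: 70.45
tool_pos: [0.4644, 0.0095, 0.0467]
eef_rot: [-0.064, 0.998, 0.0, 0.001]
contact_force: [-0.2, 0.4, 6.1]
opening: 0.375
finger_force: 45.0
clock: 70.95
tool_pos: [0.4559, 0.0084, 0.0467]
eef_rot: [-0.064, 0.998, 0.0, 0.001]
contact_force: [2.4, 1.3, 8.2]
opening: 0.377
finger_force: 45.0
tray xy [-95.7  -0.4] z 46.7
```

```bash
for i in 1 2 3; do python3 -m pendant '[[1,[3,0,0],[0,0,0]],[1,[0,0,0],[0,0,0]]]'| grep -E "tool_pos|contact"; done
```

```text
tool_pos: [0.4544, 0.0082, 0.0467]
contact_force: [5.6, 0.8, 4.9]
tool_pos: [0.4544, 0.0082, 0.0467]
contact_force: [8.9, 0.1, 0.8]
tool_pos: [0.4544, 0.0083, 0.0467]
contact_force: [15.3, -0.1, -2.5]
```

```bash
python3 -m pendant '[[1,[-8,0,0],[0,0,0]],[1,[-10,0,0],[0,0,0]],[1,[-10,0,0],[0,0,0]],[1,[-10,0,0],[0,0,0]],[1,[-10,0,0],[0,0,0]],[1,[-10,0,0],[0,0,0]],[1,[-10,0,0],[0,0,0]],[1,[0,0,0],[0,0,0]]]'
python3 -m pendant '[[1,[-10,0,0],[0,0,0]],[1,[-10,0,0],[0,0,0]],[1,[-10,0,0],[0,0,0]],[1,[-10,0,0],[0,0,0]],[1,[-10,0,0],[0,0,0]],[1,[-5,0,0],[0,0,0]],[1,[0,0,0],[0,0,0]]]'
python3 -c "
from h import *
where();to([.4544+.13*X[0],.0082+.13*X[1],.0467],97.3)"
```

```text
clock: 72.7
tool_pos: [0.513, 0.0156, 0.0467]
eef_rot: [-0.064, 0.998, -0.0, -0.0]
contact_force: [-0.9, 0.7, 9.6]
opening: 0.382
finger_force: 45.0
clock: 73.58
tool_pos: [0.567, 0.0225, 0.0467]
eef_rot: [-0.064, 0.998, -0.0, -0.001]
contact_force: [-0.6, -0.5, 10.7]
opening: 0.372
finger_force: 45.0
tray xy [16.3 -0.5] z 46.7
tool shift mm [-16.5   0.1  -0. ] turn [-0.03 -0.09  0.05] pos [0.567  0.0225 0.0467] head 97.35 shift after turn [-16.5   0.1   0. ] F [-0.6 -0.5 10.7] t 73.58 q7 1.01 open 32.8
```

```bash
python3 -m pendant '[[1,[-8,0,0],[0,0,0]],[1,[-7,0,0],[0,0,0]],[1,[0,0,0],[0,0,0]]]'| grep -E "tool_pos|contact"; for i in 1 2 3 4; do python3 -m pendant '[[1,[-4,0,0],[0,0,0]],[1,[0,0,0],[0,0,0]]]'| grep -E "tool_pos|contact"; done
```

```text
tool_pos: [0.5822, 0.0244, 0.0467]
contact_force: [-0.5, -0.2, 9.8]
tool_pos: [0.5834, 0.0245, 0.0467]
contact_force: [-6.6, -1.5, 15.2]
tool_pos: [0.5834, 0.0245, 0.0467]
contact_force: [-13.6, -0.4, 23.4]
tool_pos: [0.5834, 0.0245, 0.0467]
contact_force: [-22.9, -1.3, 31.9]
tool_pos: [0.5836, 0.0245, 0.0466]
contact_force: [-29.3, -2.0, 38.9]
```

```bash
python3 -m pendant '[[1,[11,0,0],[0,0,0]],[1,[0,0,0],[0,0,0]]]'; python3 -m pendant '[[-0.4,[0,0,0],[0,0,0]],[-0.4,[0,0,0],[0,0,0]],[-0.4,[0,0,0],[0,0,0]],[-0.4,[0,0,-20],[0,0,0]],[-0.4,[0,0,-40],[0,0,0]],[-0.4,[30,0,-40],[0,0,0]],[-0.4,[60,0,-20],[0,0,0]],[-0.4,[60,0,0],[0,0,0]]]'
python3 - <<'E'
from h import *
c=cams.snapshot("side"); K2,T2=c["camera_matrix"],c["camera_from_world"]
H=np.array([.5834,.0245])   # handle pinch at home
C=H+.0885*X
def px(x,y,z):
    p=T2@np.array([*(C+X*x/1e3+Y*y/1e3),z/1e3,1]); return int(K2[0,0]*p[0]/-p[2]+K2[0,2]),int(-K2[1,1]*p[1]/-p[2]+K2[1,2])
img=c["img"]
for n,(x,y,z) in dict(g1=(0,-59,105),g2=(0,-27,105),g3=(0,5,105),g4=(0,37,105),wedge=(-5,65,128),handle=(-88,0,75)).items():
    u,v=px(x,y,z);print(n,(u,v),img[v-1:v+4,u-1:u+2].reshape(-1,3).mean(0).round())
where()
E
```

```text
clock: 75.2
tool_pos: [0.5836, 0.0245, 0.0466]
eef_rot: [-0.064, 0.998, -0.001, -0.003]
contact_force: [-7.9, 0.6, 15.0]
opening: 0.378
finger_force: 45.0
clock: 76.2
tool_pos: [0.4394, 0.0061, 0.167]
eef_rot: [-0.064, 0.998, 0.0, 0.002]
contact_force: [0.0, 0.1, -1.2]
opening: 0.7
finger_force: 0.0
g1 (339, 206) [ 51. 103. 203.]
g2 (333, 200) [ 41.  84. 166.]
g3 (328, 193) [30. 27. 30.]
g4 (324, 187) [40. 31. 31.]
wedge (318, 176) [214. 129.  57.]
handle (300, 209) [18. 19. 22.]
tray xy [-128.3   -2. ] z 165.3
```

```bash
python3 - <<'E'
from h import *
t=cams.snapshot("top")["img"];h=cv2.cvtColor(t,cv2.COLOR_RGB2HSV)
m=((h[...,1]<60)&(h[...,2]>170)).astype(np.uint8);m[:70]=0
n,l,st,ce=cv2.connectedComponentsWithStats(m)
print([(st[i].tolist()) for i in range(1,n) if st[i,4]>60])
print(r.finish_job())
E
```

```text
[[215, 116, 105, 24, 1268], [253, 135, 48, 29, 525], [247, 162, 47, 7, 93], [251, 166, 45, 38, 866], [478, 195, 82, 108, 6488], [415, 257, 29, 41, 476]]
the job is handed in; nothing more can be done
None
```

The job is handed in: both modules and two grey blanks stand in a row in the tray, the orange wedge is pressed in hard and jammed at its expected depth, and the carriage is home at its stop. While loading, two blocks caught the front lip and the carriage crept in several millimetres, so I drew it out to its stop again before pushing it home.

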